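# Start and snug the lock screw of a lab support stand with a socket key

### The arm

A 6-joint arm with a two-finger parallel gripper is mounted at the origin on the work surface. World frame = base frame: x ahead of the robot, y to its left, z up, the work surface at z = 0. Lengths are in mm, angles in rad, forces in N, time in s.
With the tool pointing down it reaches from about 350 to 875 mm from the base axis. Payload 4.2 kg.
Tool frame: the origin (TCP) lies at the very end of the fingers, on their centre line; the grasp point (between the pads) lies 19 mm behind it (arm.tcp_to_grasp is the x of the grasp point in the tool frame, in mm); x points along the fingers, z is the direction in which the jaws open and shut, and the axes are right-handed (so a half turn about x gives the same grasp; the last joint's range is limited). The gripper opens to 85 mm and grips with 20 to 120 N. Pads are 22 mm wide; open, the fingers measure 114 mm over their backs; the gripper's body (76 mm by 85 mm) begins 54 mm behind the grasp point. The pads swing forward as they close: fully open they stand 13 mm farther back than shut.
Start: joints at [-0.915, 0.385, 0.008, 0, -1.194, -0.259], TCP at [241.556, -576.411, 231.312] pointing down, gripper open.
Joint ranges: [-3.14, 3.14], [-1.21, 2.06], [-1.07, 1.41], [-3.16, 2.05], [-2.99, -0.16], [-3.1, 3.1]. Speed limits (rad/s): [2.79, 2.79, 3.14, 3.14, 3.14, 3.14].

### API

Orientations are given as a unit quaternion [x, y, z, w].
In Python, from bench import status, get_image, job, arm gives the robot as it stands.
- The arm moves only by the tool apply_moves, never from a script. Its argument "targets" is text: rows parted by semicolons, each of 5 numbers parted by spaces: the shift along the tool's x, y, z in mm, then the turn about the tool's x in degrees, then the gripper's target within -1 to 1 (shut at 1, half-way at 0, fully open at -1). In form: dx dy dz spin hand; .... A call has 1 to 10 rows; each row is the pose to reach, as a shift and turn from the pose commanded when the call began, along the tool's axes at that moment; what a row does not reach only later rows make up. A row lasts 1/12 s, in which the tool goes at most 41.7 mm and 7.16 degrees, less where a joint would pass 70% of its speed; a pose out of reach is approached as far as the arm can. A call with a gripper value outside its range is refused whole. The fingers move at their own pace and stop on an object; the grip force is fixed at half the most. Time passes only in rows, so rows that repeat a pose let the fingers close. It gives the time, the measured TCP pose, the force and the opening at its end, in the units of the state.
- status.read_state(): the state, without advancing time (a new reading comes with each control period).
- get_image(name): name is "scene" or "top" or "wrist"; returns a dict with "img" (480x640x3 uint8, red, green, blue), "mtx" (3x3 intrinsics, pixels), "world_from_camera" (4x4, takes a point from camera to world coordinates). Camera axes: x right, y down, z forward; pixel columns grow to the right and rows downward; lengths in mm; the calibration is good to about 2 mm. A picture is of the moment at which its call begins. There is no depth.
- job.job_done(): hands the job in, once; it reports no verdict.
The state is a dict: "clock": time; "joints": joint angles; "joint_vel": joint speeds; "joint_efforts": joint torques, N m; "position": TCP position; "ee_rot": TCP orientation; "contact_force": force on the tool from outside, world axes, zero at the start; "wrist_torque": the same for the moment, N m; "gripper_width": finger opening in mm.
Only numpy, scipy, OpenCV 4.12 (cv2) and the standard library are available. Lean on these libraries where they do the work, as an engineer would, in place of code of your own. Each camera call takes 0.05 s, during which the arm holds its last target.

### The job

One of the two square-head shoulder screws on the blue support stand is loose: it sits slightly proud and leans in its hole. Take the socket key off the rubber mat, set it upright and fully down over that screw's head and bring the screw square to the plate before you turn it, then turn it clockwise with the key until it stops, without letting it lean over. Lift the key off and stand it upright on the rubber mat again, leaving the beaker, the jar and the spare boss head where they are.

Things in the scene. Friction and masses are not known exactly. Their poses are not given: they have to be found in the camera images.
- screw_head (a point): Centre of the top of the loose screw's square steel head, 18 x 18 mm, 12 mm high, top edges chamfered 2.5 mm, on a round 17 mm shoulder 25 mm long; 58 mm above the bench when upright at joint 0. x, y square to its flat sides (a quarter turn fits alike), z up along the screw. At first it leans 0.11 to 0.15 rad; friction holds any lean, about 1 N sideways on it moves it. Square means within 0.08 rad.
- hole (a point): Mouth of the loose screw's hole in the top of the steel bar, 18 mm above the bench; the screw leans about this point, and its upright axis goes through it. The head's top is 40 mm from it at joint 0, and the shoulder's foot 3 mm: it lands on the bar at the stop. Held keys give a little in the grip, so watch the screw's own pose and shift the key until it is upright.
- tight_screw (a point): Centre of the top of the other screw's head, same shape, tight and upright with its shoulder on the bar, 55 mm above the bench, 85 mm from the loose screw towards the rod. Not to be used.
- screw (a joint): Turn of the loose screw, rad, growing clockwise seen from above; starts at 0 to 0.15, hard stop at 1.35 (1.2 to 1.35 rad to turn, one go of the wrist), snug from 1.15. Quick coarse thread: the head sinks 2 mm per rad, 2.7 mm in all, so the key must follow it down. Turning takes about 0.06 N m; pushing down does not turn it.
- key_grip (a point): Centre of the handle of the loose socket key (about 0.28 kg, 110 mm tall), on its axis, 80 mm above its foot; z up along it. Handle: black plastic block 44 mm along x, 24 mm along y (grip across y), 60 mm high, 50 to 110 mm above the foot. Fully down on the screw, this point is 68 mm above the head's top. The key stands upright on the mat at first.
- key_foot (a point): Centre of the key's foot, axes as key_grip. Steel socket 36 mm square, 22 mm high, sides parallel to the handle's, under an 18 mm round shank. Open below: square cavity 20 mm wide, 12 mm deep to its flat ceiling, flared to 28 mm at the mouth over the lowest 4 mm. 2 mm wider than the head, so it turns up to about 0.12 rad before it drives; ease it back by that before lifting it off, or it drags the screw.
- mat: Grey rubber tool mat, fixed, 150 x 150 mm, 3 mm thick; origin at the centre of its underside, on the bench. The key starts on it.
- stand: Support stand, fixed: blue base plate 280 x 200 mm, 12 mm thick, and on it a steel bar 45 mm wide, top 18 mm above the bench. Origin on the bench straight below the loose screw's hole; the plate reaches from -60 to +220 mm along x and 100 mm either side along y.
- rod (a point): Foot of the stand's upright steel rod, 14 mm thick, top 518 mm above the bench, 170 mm from the loose screw along the stand's x; an aluminium boss head of 34 mm sits on it about 400 mm up. Keep clear.
- beaker: Clear plastic beaker, 72 mm across, 95 mm high, standing loose; origin at the centre of its underside. Leave alone.
- jar: Amber jar, 60 mm across, 100 mm high, standing loose; origin at the centre of its underside. Leave alone.
- bosshead: Spare aluminium boss head, 36 mm block 34 mm high with a thumbscrew reaching 58 mm along x, lying loose; origin at the centre of the block's underside. Leave alone.

How it is judged (in metres and radians):
On the way, in this order (a step that is already met when the one before it is completed fails the run):
1. the key sits upright and fully down on the screw's head and the screw stands upright, before it is turned (z of key_grip in the frame of screw_head between 0.06 and 0.0705 m and horizontal distance between key_grip and screw_head below 0.008 m and angle between key_grip's own z axis and vertical below 0.07 rad and angle between screw_head's own z axis and vertical below 0.08 rad and value of joint screw below 0.3 rad), for 0.2 s.
2. the screw is turned snug with the key on it, still upright (value of joint screw above 1.15 rad and angle between screw_head's own z axis and vertical below 0.08 rad and z of key_grip in the frame of screw_head below 0.074 m and horizontal distance between key_grip and screw_head below 0.01 m), for 0.1 s.
At the end, for the whole second after the job is handed in: the screw is turned to at least 1.15 rad (stop at 1.35) and leans less than 0.08 rad; the key stands upright (within 0.08 rad) on the rubber mat, its axis within the mat's edges, released (value of joint screw above 1.15 rad and angle between each of screw_head, key_grip's own z axis and vertical below 0.08 rad and height (world z) of key_grip between 0.079 and 0.087 m and x of key_grip in the frame of mat between -0.075 and 0.075 m and y of key_grip in the frame of mat between -0.075 and 0.075 m); the robot touches nothing.
It fails at once if the screw is turned while leaning more than 0.12 rad (cross-threaded) (value of joint screw above 0.3 rad and angle between screw_head's own z axis and vertical above 0.12 rad).
It fails at once if the beaker, the jar or the spare boss head is moved more than 25 mm (distance of any of beaker, jar, bosshead from where it was at the start of the episode above 0.025 m).
It also fails if it takes over 51 s, if anything falls off the work surface, if the arm or the gripper's body presses on something with over 40 N, if the wrist force passes 120 N, or if a joint passes its speed limit or range.

## Working session

There is one attempt and no reset: what is moved stays moved. The work goes in short steps, Python scripts to look and compute and a tool call to move; the robot and the scene stay as the last step left them, time stands still between calls to the robot, and variables do not carry over. Pictures are saved under pics/ and viewed, and the job is handed in when it is done.

Besides the shell and the picture viewer there is one more tool, called after ">>>" as name(argument=value, ...) on one line, values as JSON. apply_moves: Moves the arm, as the interface text tells. Its arguments: {"type":"object","properties":{"targets":{"type":"string"}},"required":["targets"]}

```bash
ls; mkdir -p pics; python3 - <<'E'
from bench import status, get_image, job, arm
import cv2,numpy as np
print(status.read_state()); print(arm.tcp_to_grasp)
np.set_printoptions(suppress=True,precision=4)
for n in ("scene","top","wrist"):
    d=get_image(n); cv2.imwrite(f"pics/{n}0.png",d["img"][:,:,::-1]); print(n,d["mtx"],d["world_from_camera"])
E
```

```text
pics
{'clock': 0.0, 'joints': array([-9.15420881e-01,  3.85559882e-01,  6.59677904e-03, -5.01713940e-04,
       -1.19396419e+00, -2.58570507e-01]), 'joint_vel': array([-1.65640437e-03, -3.62580853e-04,  1.69607948e-03, -4.08728554e-05,
        4.22729815e-04, -6.41288404e-04]), 'joint_efforts': array([ 7.58769274e-04, -3.92280400e+01,  1.88402957e+01,  4.18611065e+00,
       -4.61568357e-03, -5.05251990e-05]), 'position': array([ 241.31945757, -575.89595535,  230.20778848]), 'ee_rot': array([-0.58804648,  0.39129485,  0.58936641,  0.39209299]), 'contact_force': array([-0.71356213, -0.15266214,  0.19579146]), 'wrist_torque': array([ 0.03570074, -0.0290882 ,  0.03606405]), 'gripper_width': 85.22332315320313}
-18.700000000000003
scene [[493.261    0.     325.289 ]
 [  0.     493.261  238.3845]
 [  0.       0.       1.    ]] [[   0.7896    0.5329   -0.3043  870.9237]
 [   0.6135   -0.6752    0.4096 -376.1206]
 [   0.0128   -0.5101   -0.86   1018.1403]
 [   0.        0.        0.        1.    ]]
top [[453.4205   0.     313.8753]
 [  0.     453.4205 238.4241]
 [  0.       0.       1.    ]] [[ -0.0196  -0.9965   0.0811 471.3521]
 [ -0.9993   0.0221   0.0306  46.5748]
 [ -0.0323  -0.0804  -0.9962 993.5188]
 [  0.       0.       0.       1.    ]]
wrist [[398.5508   0.     320.7988]
 [  0.     398.5508 231.3847]
 [  0.       0.       1.    ]] [[  -0.3861    0.8722    0.3004  163.2691]
 [   0.9225    0.3645    0.1271 -608.6392]
 [   0.0014    0.3262   -0.9453  372.2969]
 [   0.        0.        0.        1.    ]]
```

View pics/scene0.png

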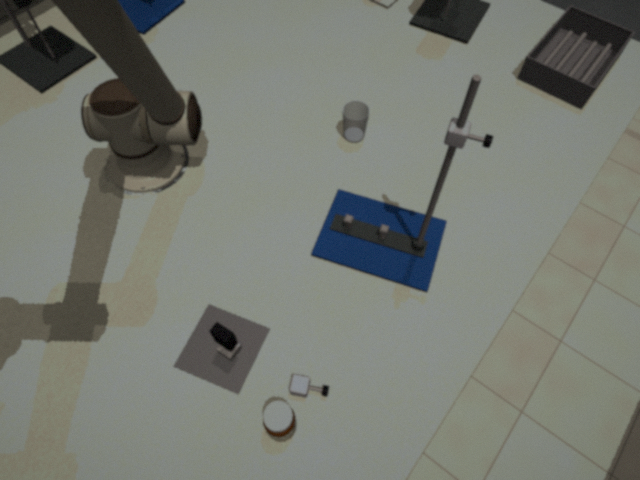

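View pics/top0.png

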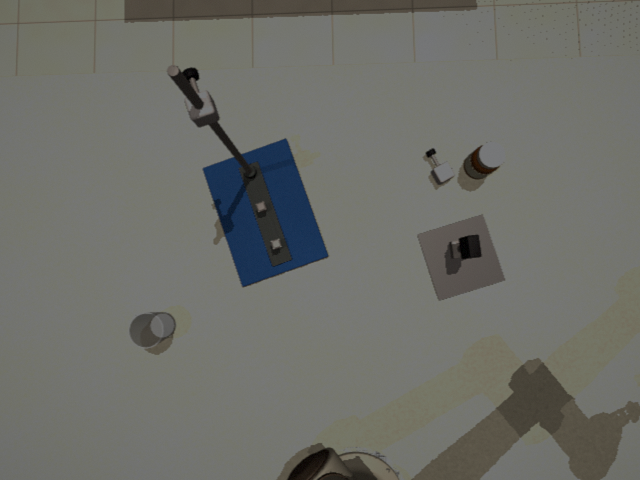

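View pics/wrist0.png

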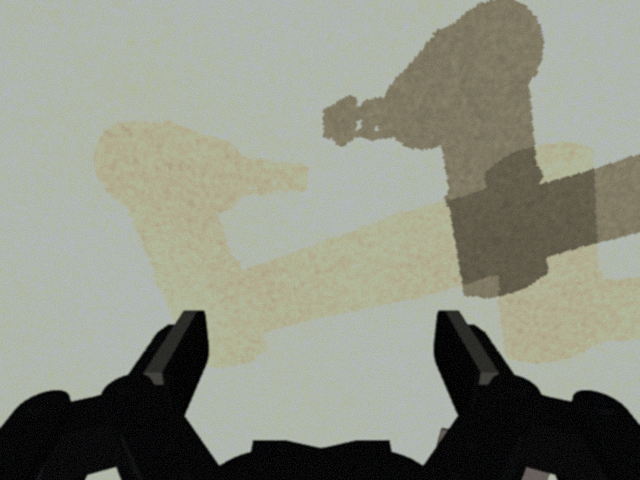

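The blue stand is at the top view's centre-left: rod foot (250,173), tight screw (261,206), loose screw (276,244). The key stands on the mat at about (470,247), with the jar and boss head above it and the beaker at (152,328). Next I'll zoom in.

```bash
cat > h.py <<'E'
from bench import status, get_image, job, arm
import cv2,numpy as np
from scipy.spatial.transform import Rotation as R
np.set_printoptions(suppress=True,precision=3)
def ray(d,u,v):
    K=d["mtx"];T=d["world_from_camera"]
    r=T[:3,:3]@np.linalg.solve(K,[u,v,1.]);return T[:3,3],r/np.linalg.norm(r)
def plane(d,u,v,z):
    o,r=ray(d,u,v);return o+r*(z-o[2])/r[2]
def proj(d,p):
    T=np.linalg.inv(d["world_from_camera"]);c=T[:3,:3]@np.asarray(p,float)+T[:3,3];q=d["mtx"]@c;return q[:2]/q[2]
def crop(d,name,u0,v0,u1,v1,s,gain=2.0):
    im=d["img"][v0:v1,u0:u1,::-1].astype(float)*gain
    im=cv2.resize(np.clip(im,0,255).astype(np.uint8),None,fx=s,fy=s,interpolation=cv2.INTER_CUBIC);cv2.imwrite("pics/"+name,im)
def st():
    s=status.read_state();print("t",round(s["clock"],2),"pos",s["position"],"F",s["contact_force"],"M",s["wrist_torque"],"w",round(s["gripper_width"],1))
    Rm=R.from_quat(s["ee_rot"]).as_matrix();print("x",Rm[:,0],"z",Rm[:,2],"j6",s["joints"]);return s,Rm
E
python3 - <<'E'
from h import *
d=get_image("top");e=get_image("scene")
crop(d,"t_key.png",410,205,510,305,6); crop(d,"t_scr.png",230,180,310,280,6,2.5)
crop(e,"s_key.png",170,295,280,395,6); crop(e,"s_scr.png",320,200,440,260,6,2.5)
st()
E
```

```text
t 0.25 pos [ 241.46  -576.198  230.801] F [ 0.139 -0.413  0.199] M [ 0.014 -0.021 -0.016] w 85.4
x [-0.     0.001 -1.   ] z [-0.386  0.922  0.001] j6 [-0.915  0.385  0.007 -0.    -1.194 -0.259]
```

View pics/t_key.png

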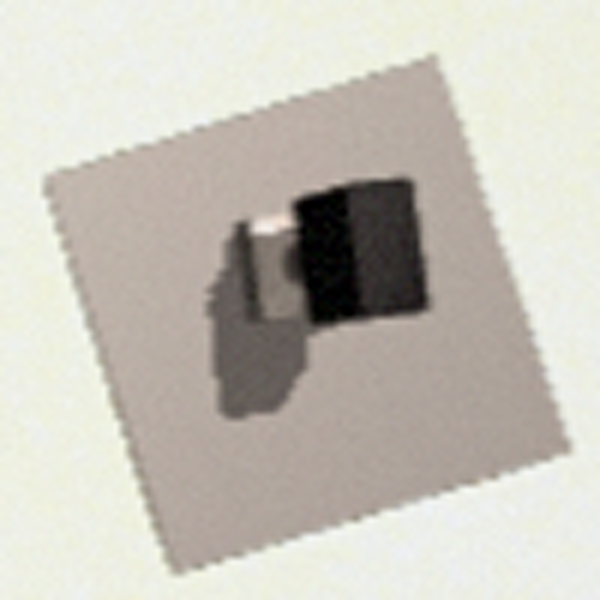

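View pics/t_scr.png

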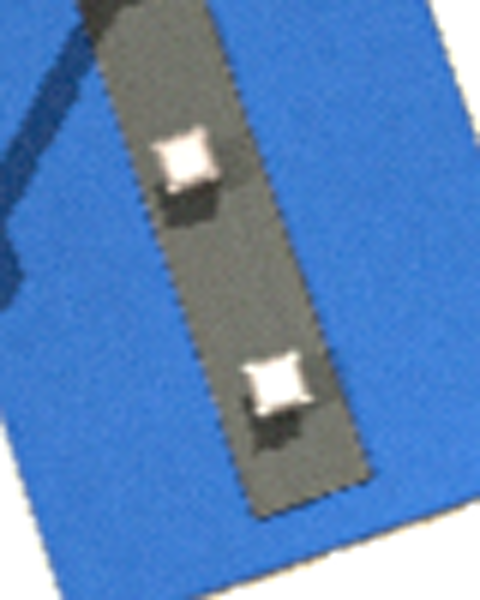

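View pics/s_key.png

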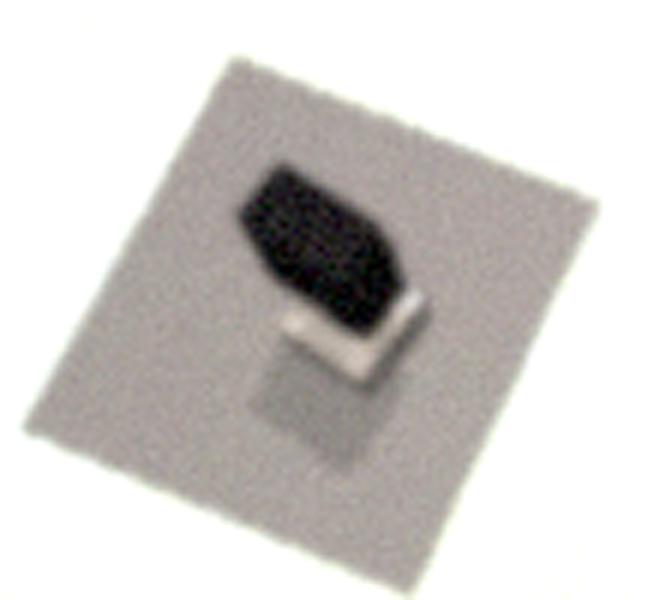

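View pics/s_scr.png

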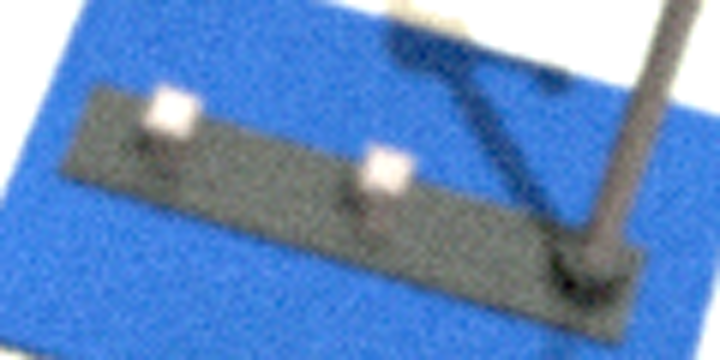

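```bash
cat > m1.py <<'E'
from h import *
d=get_image("top")
im=d["img"].astype(int)
# plate: blue
r,g,b=im[...,0],im[...,1],im[...,2]
m=((b-r>30)).astype(np.uint8); 
cs,_=cv2.findContours(m,cv2.RETR_EXTERNAL,cv2.CHAIN_APPROX_NONE); c=max(cs,key=cv2.contourArea)
P=np.array([plane(d,*p[0],12)[:2] for p in cv2.convexHull(c)])
rc=cv2.minAreaRect(P.astype(np.float32)); print("plate",rc); print(cv2.boxPoints(rc))
# line fits at bar: bar mask: in plate, dark grey
hs=cv2.cvtColor(d["img"],cv2.COLOR_RGB2HSV)
print("head px vals",d["img"][244,276],d["img"][206,261], "bar",d["img"][225,268],"mat",d["img"][280,460],"bench",d["img"][320,400],"key",d["img"][247,474],"side",d["img"][247,464])
for (u0,v0,u1,v1,n) in ((266,234,286,254,"loose"),(251,196,271,216,"tight")):
    sub=d["img"][v0:v1,u0:u1].min(2); mm=(sub>85).astype(np.uint8)
    M=cv2.moments(mm,True); u,v=u0+M["m10"]/M["m00"],v0+M["m01"]/M["m00"]
    z=58 if n=="loose" else 55
    cs,_=cv2.findContours(mm,cv2.RETR_EXTERNAL,cv2.CHAIN_APPROX_NONE); c=max(cs,key=cv2.contourArea)
    P=np.array([plane(d,p[0][0]+u0,p[0][1]+v0,z)[:2] for p in c],np.float32)
    print(n,u,v,plane(d,u,v,z),M["m00"],cv2.minAreaRect(P))
# mat
m=((g<130)&(g>60)&(abs(r-b)<30)&(r>g)).astype(np.uint8); mm=np.zeros_like(m); mm[205:305,410:512]=1
m=(im.min(2)<95).astype(np.uint8)*mm
cs,_=cv2.findContours(m,cv2.RETR_EXTERNAL,cv2.CHAIN_APPROX_NONE); c=max(cs,key=cv2.contourArea)
P=np.array([plane(d,*p[0],3)[:2] for p in cv2.convexHull(c)],np.float32); print("mat",cv2.minAreaRect(P))
# handle top corners
for p in ((352,187),(412,180),(428,310),(358,318)): print(plane(d,410+p[0]/6,205+p[1]/6,113))
E
python3 m1.py
```

```text
plate ((613.5929565429688, 184.3630828857422), (276.94915771484375, 196.51280212402344), 18.3872013092041)
[[451.194 233.923]
 [513.182  47.443]
 [775.992 134.803]
 [714.004 321.283]]
head px vals [121 120 112] [117 109 102] bar [49 49 46] mat [89 84 80] bench [119 120 116] key [24 23 23] side [4 3 1]
loose 275.6734693877551 243.18367346938777 [539.337 154.774  58.   ] 49.0 ((538.6915893554688, 155.1506805419922), (15.291452407836914, 15.12731647491455), 15.14962387084961)
tight 260.3333333333333 206.02777777777777 [618.39  186.401  55.   ] 36.0 ((618.244140625, 186.47000122070312), (12.366957664489746, 12.184077262878418), 25.43262481689453)
mat ((504.8039245605469, -238.3134002685547), (150.82850646972656, 151.50990295410156), 15.975614547729492)
[ 540.755 -225.116  113.   ]
[ 542.584 -244.293  113.   ]
[ 500.744 -247.331  113.   ]
[ 498.646 -225.049  113.   ]
```

The plate fit puts the hole at about (537.7, 159.2), with stand x at 18.4°. The tight screw agrees with this to 0.5 mm. The loose head leans towards −y. The key is at about (521, −236). I'll move over the key for a close look.

>>> apply_moves(targets="0 -389 206 20 -1;0 -389 206 20 -1;0 -389 206 20 -1;0 -389 206 20 -1;0 -389 206 20 -1;0 -389 206 20 -1;20 -389 206 20 -1;20 -389 206 20 -1;20 -389 206 20 -1;20 -389 206 20 -1")

```text
clock: 1.13
position: [502.4, -257.8, 214.6]
ee_rot: [0.512, -0.488, -0.512, -0.488]
contact_force: [0.9, -0.8, -0.6]
gripper_width: 85.4
```

>>> apply_moves(targets="0 0 0 0 -1;0 0 0 0 -1;0 0 0 0 -1")

```text
clock: 1.38
position: [501.4, -259.4, 214.3]
ee_rot: [-0.512, 0.488, 0.512, 0.488]
contact_force: [0.2, -0.4, -0.6]
gripper_width: 85.1
```

```bash
python3 - <<'E'
from h import *
st(); d=get_image("wrist"); cv2.imwrite("pics/w1.png",np.clip(d["img"][:,:,::-1]*1.0,0,255).astype(np.uint8))
st(); print(d["world_from_camera"])
E
```

```text
t 1.38 pos [ 501.409 -259.369  214.308] F [ 0.224 -0.396 -0.579] M [ 0.007  0.043 -0.007] w 85.1
x [-0.  0. -1.] z [-0.049  0.999  0.   ] j6 [-0.19   0.295 -0.169  0.    -1.107 -1.332]
t 1.43 pos [ 501.016 -260.006  214.437] F [0.111 0.187 0.865] M [ 0.011 -0.04  -0.   ] w 85.6
x [-0. -0. -1.] z [-0.047  0.999 -0.   ] j6 [-0.192  0.295 -0.169  0.    -1.107 -1.332]
[[  -0.048    0.944    0.326  416.853]
 [   0.999    0.046    0.015 -263.432]
 [  -0.       0.326   -0.945  356.308]
 [   0.       0.       0.       1.   ]]
```

View pics/w1.png

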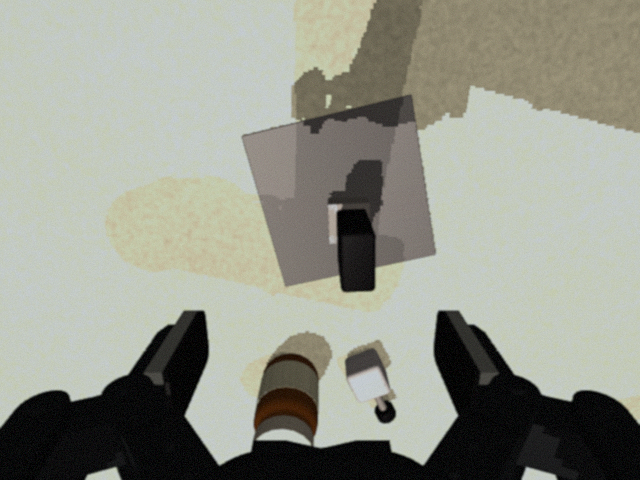

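The wrist view shows the handle at about (356,250), top face below and robot-side face above. The jar and boss head are farther out at the image bottom. I'll enlarge it to get the corners.

```bash
python3 - <<'E'
from h import *
d=get_image("wrist"); crop(d,"w1k.png",315,180,395,300,5,4)
E
```

```text
(no output)
```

View pics/w1k.png

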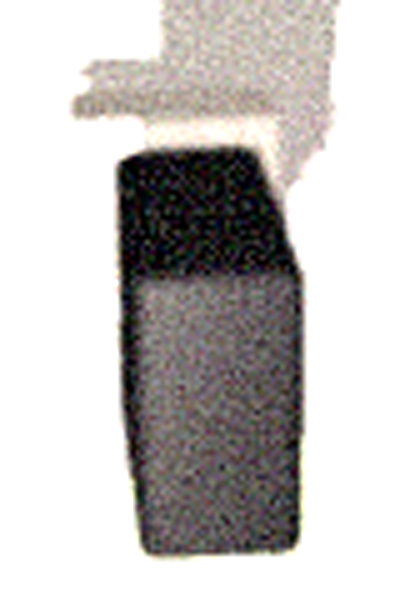

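```bash
cat > hk.py <<'E'
from h import *
def handle(d,box,lo,hi,z=113):
    u0,v0,u1,v1=box
    sub=cv2.medianBlur(d["img"],3)[v0:v1,u0:u1].mean(2); m=((sub>lo)&(sub<hi)).astype(np.uint8)
    m=cv2.morphologyEx(m,cv2.MORPH_OPEN,np.ones((3,3),np.uint8))
    cs,_=cv2.findContours(m,cv2.RETR_EXTERNAL,cv2.CHAIN_APPROX_NONE); c=max(cs,key=cv2.contourArea)
    P=np.array([plane(d,p[0][0]+u0,p[0][1]+v0,z)[:2] for p in c],np.float32)
    return cv2.minAreaRect(P),c.reshape(-1,2)+[u0,v0]
if __name__=="__main__":
    st();d=get_image("wrist"); a=d["img"].mean(2)
    print(a[215:300:6,356].round()); print(a[270,330:385:3].round())
    for lo in (13,16,19): print(handle(d,(315,180,395,300),lo,60)[0])
E
python3 hk.py
```

```text
t 1.48 pos [ 500.852 -260.382  214.56 ] F [ 0.084 -0.199 -0.123] M [-0.026 -0.032 -0.017] w 85.2
x [ 0. -0. -1.] z [-0.046  0.999 -0.   ] j6 [-0.192  0.295 -0.169  0.    -1.106 -1.332]
[  8.   1.   7.   9.  24.  27.  25.  23.  20.  29.  27.  17.  25. 181.
 186.]
[112. 115. 111. 105.   2.  25.  29.  24.  23.  33.  24.  23.  23.  17.
  13.  27. 185. 189. 182.]
((521.4403686523438, -234.3751678466797), (41.14930725097656, 23.320039749145508), 3.5910820960998535)
((521.6814575195312, -233.74424743652344), (40.5844612121582, 21.8890323638916), 3.6849775314331055)
((522.0488891601562, -234.72640991210938), (39.97735595703125, 19.881515502929688), 3.684985637664795)
```

>>> apply_moves(targets="0 -22 25 -1 -1;50 -22 25 -1 -1;85 -22 25 -1 -1;120 -22 25 -1 -1;150 -22 25 -1 -1;150 -22 25 -1 -1;150 -22 25 -1 -1;150 -22 25 -1 -1")

```text
clock: 2.2
position: [523.5, -234.7, 66.5]
ee_rot: [0.517, -0.483, -0.515, -0.484]
contact_force: [0.8, 0.1, 0.8]
gripper_width: 85.3
```

```bash
python3 - <<'E'
from h import *
st(); d=get_image("wrist"); cv2.imwrite("pics/w2.png",d["img"][:,:,::-1]); st()
E
```

```text
t 2.2 pos [ 523.514 -234.737   66.451] F [0.829 0.086 0.793] M [-0.012  0.011  0.003] w 85.3
x [ 0.003 -0.001 -1.   ] z [-0.065  0.998 -0.001] j6 [-0.139  0.467 -0.328  0.001 -0.773 -1.368]
t 2.25 pos [ 523.917 -234.592   67.021] F [-0.471  0.468  0.254] M [ 0.013 -0.022 -0.03 ] w 85.7
x [ 0.005 -0.001 -1.   ] z [-0.065  0.998 -0.002] j6 [-0.139  0.466 -0.327  0.001 -0.773 -1.368]
```

View pics/w2.png

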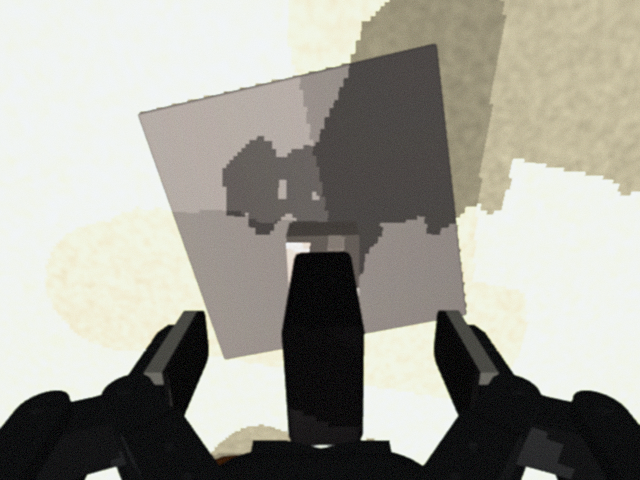

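The handle is centred between the pads, from (283,330) to (363,330). I'll close on it.

>>> apply_moves(targets="2 2 0 0 -1;2 2 0 0 1;2 2 0 0 1;2 2 0 0 1;2 2 0 0 1;2 2 0 0 1;2 2 0 0 1;2 2 0 0 1;2 2 0 0 1;2 2 0 0 1")

```text
clock: 3.08
position: [520.5, -233.8, 62.8]
ee_rot: [0.516, -0.483, -0.516, -0.483]
contact_force: [-0.7, -0.7, 4.3]
gripper_width: 23.7
```

```bash
python3 - <<'E'
from h import *
st()
E
```

```text
t 3.08 pos [ 520.492 -233.801   62.765] F [-0.673 -0.666  4.301] M [ 0.007  0.167 -0.   ] w 23.7
x [ 0.001 -0.    -1.   ] z [-0.065  0.998 -0.   ] j6 [-0.138  0.469 -0.336  0.    -0.765 -1.367]
```

>>> apply_moves(targets="-20 0 0 0 1;-50 0 0 0 1;-90 0 0 0 1;-105 -3 30 -6 1;-105 -6 65 -12 1;-105 -9 100 -18 1;-105 -12 135 -24 1;-105 -15 170 -30 1;-105 -18 205 -36 1;-105 -20 235 -42 1")

```text
clock: 3.92
position: [523.8, 4.1, 166.4]
ee_rot: [-0.655, 0.265, 0.656, 0.265]
contact_force: [1.1, -1.0, -2.8]
gripper_width: 23.4
```

```bash
python3 - <<'E'
from h import *
s,Rm=st()
z=Rm[:,2];y=Rm[:,1]
t=np.array([519,222,165.])-s["position"]; print("tool shift",Rm.T@t, "angle now",np.degrees(np.arctan2(z[1],z[0])))
E
```

```text
t 3.92 pos [523.825   4.135 166.361] F [ 1.148 -1.036 -2.76 ] M [-0.006 -0.03  -0.007] w 23.4
x [-0.002  0.    -1.   ] z [-0.72   0.694  0.002] j6 [ 0.317  0.274 -0.332 -0.001 -0.967 -1.084]
tool shift [   1.448 -153.472  154.707] angle now 136.0383268491808
```

>>> apply_moves(targets="0 -25 25 -7 1;0 -50 50 -14 1;0 -75 75 -21 1;0 -100 100 -28 1;0 -125 125 -35 1;0 -145 145 -42 1;0 -153 155 -49 1;0 -153 155 -56 1;0 -153 155 -60 1;0 -153 155 -60 1")

```text
clock: 4.75
position: [519.6, 220.0, 165.9]
ee_rot: [-0.699, -0.097, 0.701, -0.098]
contact_force: [-0.5, -0.6, -2.4]
gripper_width: 23.7
```

>>> apply_moves(targets="0 0 0 0 1;0 0 0 0 1")

```text
clock: 4.92
position: [520.3, 219.5, 166.8]
ee_rot: [-0.7, -0.096, 0.701, -0.096]
contact_force: [-0.0, 0.3, -3.4]
gripper_width: 23.4
```

```bash
python3 - <<'E'
from h import *
s,Rm=st()
d=get_image("wrist"); cv2.imwrite("pics/w3.png",d["img"][:,:,::-1])
d=get_image("top"); crop(d,"t3.png",220,150,340,270,5,2)
d=get_image("scene"); crop(d,"s3.png",260,120,460,270,4,2)
st()
E
```

```text
t 4.92 pos [520.301 219.452 166.766] F [-0.04   0.307 -3.371] M [-0.056 -0.037  0.01 ] w 23.4
x [-0.001 -0.001 -1.   ] z [-0.963 -0.269  0.001] j6 [ 0.686  0.339 -0.235 -0.    -0.999 -0.413]
t 5.07 pos [520.6   219.493 167.264] F [-0.089 -0.204 -1.747] M [ 0.019 -0.023 -0.005] w 23.4
x [-0. -0. -1.] z [-0.963 -0.27   0.   ] j6 [ 0.686  0.338 -0.234 -0.    -0.999 -0.412]
```

View pics/w3.png

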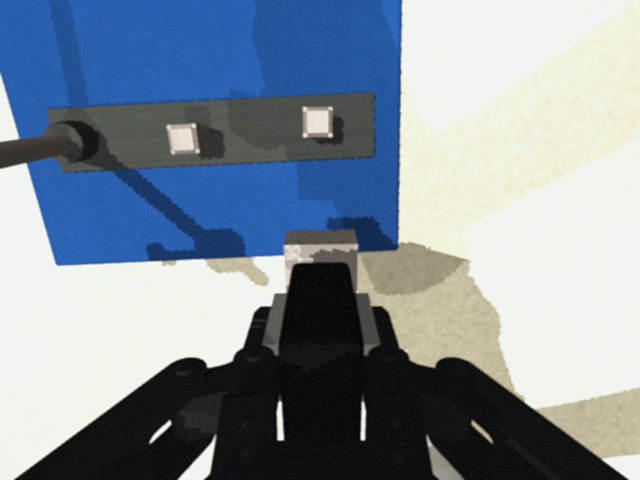

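View pics/t3.png

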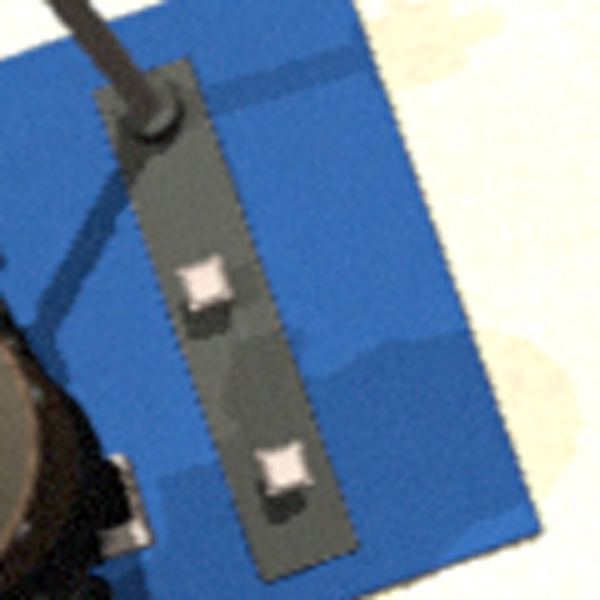

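View pics/s3.png

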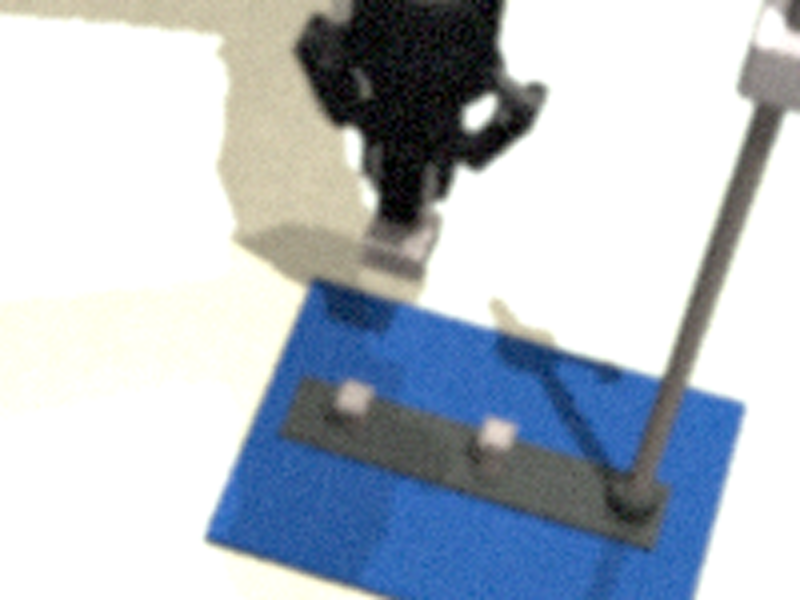

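The wrist view clearly shows the loose head at (318,121), the tight head at (183,138), the bar, and the key's socket at (320,250). Next I'll measure both heads.

```bash
python3 - <<'E'
from h import *
d=get_image("wrist"); np.save("w4.npy",d,allow_pickle=True)
crop(d,"w4a.png",285,95,350,150,12,1.0);crop(d,"w4b.png",150,112,215,167,12,1.0)
a=cv2.imread("pics/w4a.png");b=cv2.imread("pics/w4b.png");cv2.imwrite("pics/w4.png",cv2.resize(np.vstack([a[:560],b[:560]]),None,fx=.53,fy=.53))
print(d["img"][100:145:2,318].mean(1).round(),d["img"][122,295:345:2].mean(1).round())
E
```

```text
[ 73.  76.  71. 102. 150. 182. 231. 230. 230. 229. 230. 230. 230. 229.
 231. 230. 205. 134. 116.  56.  44.  44.  72.] [ 75.  80.  74.  77.  98. 153. 181. 222. 226. 223. 225. 227. 228. 224.
 221. 225. 226. 170. 122.  73.  36.  39.  33.  41.  39.]
```

View pics/w4a.png

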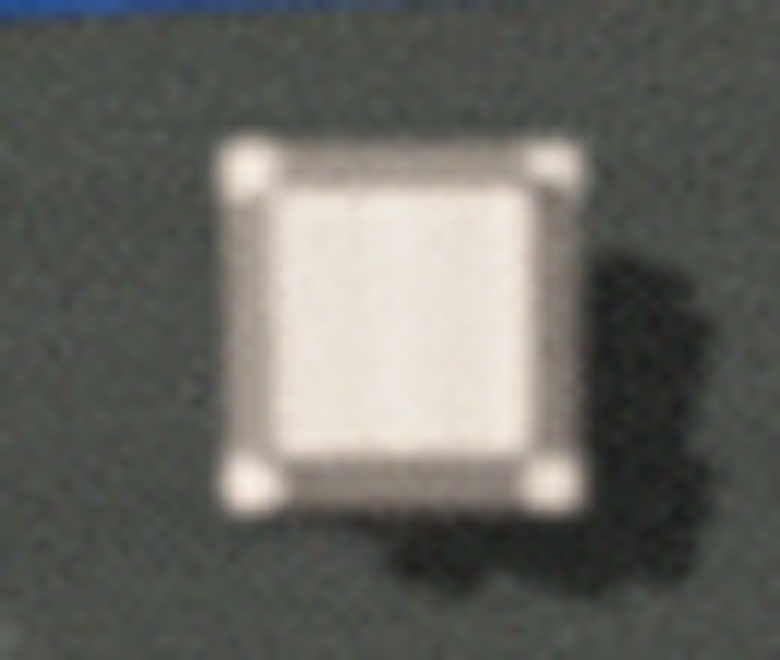

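View pics/w4b.png

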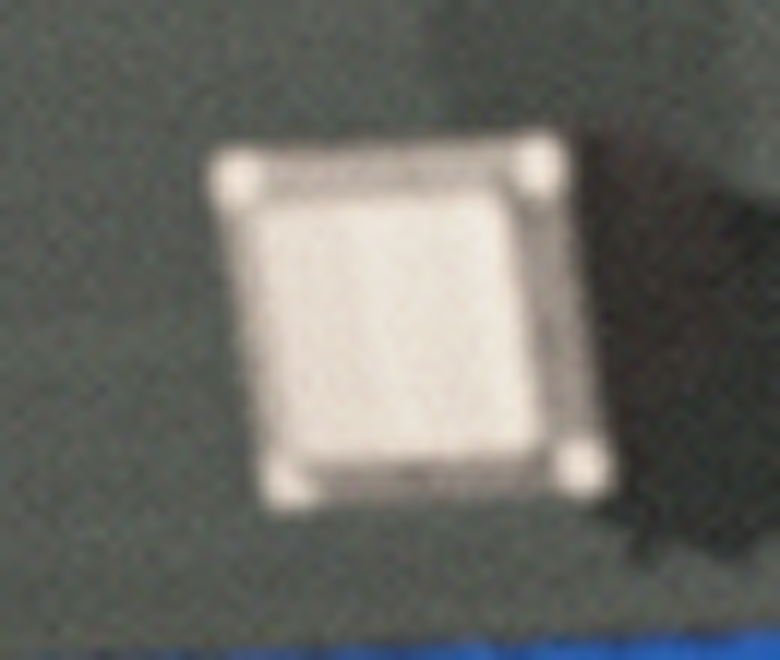

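```bash
cat > m2.py <<'E'
from h import *
d=np.load("w4.npy",allow_pickle=True).item()
L=np.array([(247,168),(557,163),(555,484),(247,487)],float);T=np.array([(236,178),(540,160),(583,465),(291,483)],float)
L=(L+.5)/12-.5+[285,95];T=(T+.5)/12-.5+[150,112]
pl=np.array([plane(d,*p,56.7) for p in L]);pt=np.array([plane(d,*p,53.8) for p in T])
def yaw(p): return [np.degrees(np.arctan2(*(q)[1::-1])) for q in (p[0]-p[1],p[3]-p[2],p[1]-p[2],p[0]-p[3])]
print("loose",pl.mean(0),yaw(pl),[np.linalg.norm(pl[i]-pl[i-1]) for i in range(4)])
print("tight",pt.mean(0),yaw(pt),[np.linalg.norm(pt[i]-pt[i-1]) for i in range(4)])
# plate edges blue
im=d["img"].astype(int);m=((im[...,2]-im[...,0]>40)).astype(np.uint8);m[270:]=0
# bar edges: dark grey band, sample columns
up=[];lo=[]
bar=(np.abs(im[...,2]-im[...,0])<25)&(im.mean(2)<110)
for u in list(range(100,160,4))+list(range(225,295,4))+list(range(345,372,3)):
    c=m[60:200,u]; w=np.where(c==0)[0]
    if len(w): up.append((u,60+w[0]-.5)); lo.append((u,60+w[-1]+.5))
for e in (up,lo):
    P=np.array([plane(d,*p,18)[:2] for p in e],np.float32); l=cv2.fitLine(P,cv2.DIST_HUBER,0,.01,.01).ravel(); print("edge",l,np.degrees(np.arctan2(l[1],l[0])))
E
python3 m2.py
```

```text
loose [540.072 154.451  56.7  ] [np.float64(16.525680812168122), np.float64(16.188355732737445), np.float64(-74.25669740713087), np.float64(-75.09114735388275)] [np.float64(15.725594402776945), np.float64(15.649929265530316), np.float64(15.814287873824792), np.float64(15.87796711552527)]
tight [618.352 187.047  53.8  ] [np.float64(18.905482686569155), np.float64(19.109221251117006), np.float64(-71.9225777545384), np.float64(-70.79511662845523)] [np.float64(15.6609964572813), np.float64(15.86475477326832), np.float64(15.60709173697382), np.float64(15.557464746718473)]
edge [  0.949   0.316 600.625 157.936] 18.392464
edge [  0.949   0.316 591.701 201.648] 18.39861
```

```bash
python3 - <<'E'
from h import *
d=np.load("w4.npy",allow_pickle=True).item()
crop(d,"w4k.png",270,215,372,300,7,1.0)
s,Rm=st()
for z in (18,0,-18):
    for y in (18,):
        for dz,n in ((-59.8,"foot"),(-37.8,"sockettop")):
            p=s["position"]+Rm[:,1]*y+Rm[:,2]*z+np.array([0,0,dz]); print(n,z,proj(d,p))
E
```

```text
t 5.12 pos [520.669 219.559 167.352] F [-0.281  0.31  -1.65 ] M [-0.007 -0.003 -0.044] w 23.4
x [-0.  0. -1.] z [-0.963 -0.27   0.   ] j6 [ 0.686  0.338 -0.234 -0.    -0.999 -0.412]
foot 18 [353.471 225.126]
sockettop 18 [357.009 239.353]
foot 0 [319.65  225.139]
sockettop 0 [319.51  239.367]
foot -18 [285.833 225.152]
sockettop -18 [282.015 239.38 ]
```

View pics/w4k.png

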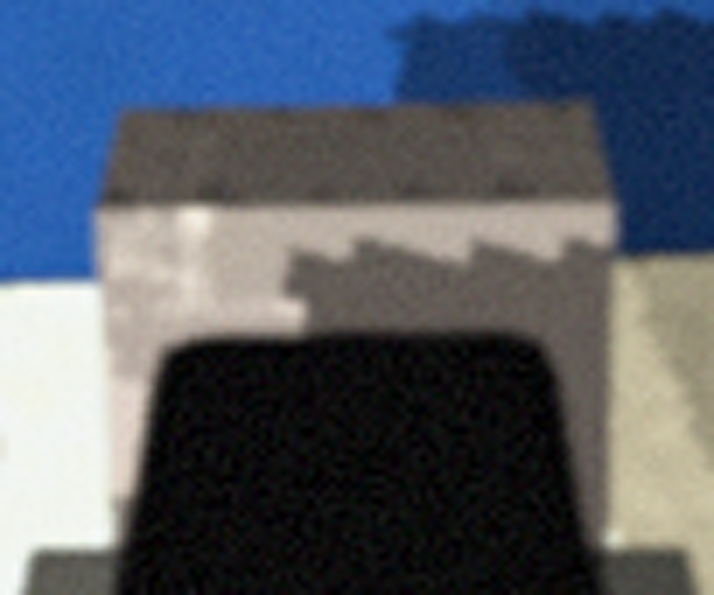

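In the wrist view the loose head is at (540.1, 154.5) and the hole at (537.7, 160.2), so it leans about 0.15 rad towards stand −y. Head yaw is 15.8° and key yaw 16° (modulo 90°). The key sits about 2.5 mm towards tool −y in the grip. I'll move above the head.

>>> apply_moves(targets="0 25 0 0 1;0 50 -1 0 1;10 69 -1.5 0 1;30 69.5 -1.5 0 1;40 69.5 -1.5 0 1;40 69.5 -1.5 0 1;40 69.5 -1.5 0 1")

```text
clock: 5.7
position: [540.8, 153.4, 127.1]
ee_rot: [-0.7, -0.097, 0.701, -0.097]
contact_force: [-0.2, 0.6, -1.7]
gripper_width: 23.5
```

```bash
cat > look.py <<'E'
from h import *
import sys
n=sys.argv[1]
s,Rm=st()
w=get_image("wrist"); np.save(n+"w.npy",w,allow_pickle=True); crop(w,n+"w.png",200,20,440,300,2.5,1.0)
e=get_image("scene"); np.save(n+"s.npy",e,allow_pickle=True);crop(e,n+"s.png",310,140,430,250,6,1.6)
t=get_image("top"); np.save(n+"t.npy",t,allow_pickle=True);crop(t,n+"t.png",220,180,330,290,6,1.6)
E
python3 look.py a
```

```text
t 5.7 pos [540.833 153.397 127.109] F [-0.168  0.631 -1.717] M [ 0.004 -0.001 -0.024] w 23.5
x [-0.001 -0.001 -1.   ] z [-0.962 -0.272  0.001] j6 [ 0.565  0.377 -0.29   0.    -0.905 -0.29 ]
```

View pics/aw.png

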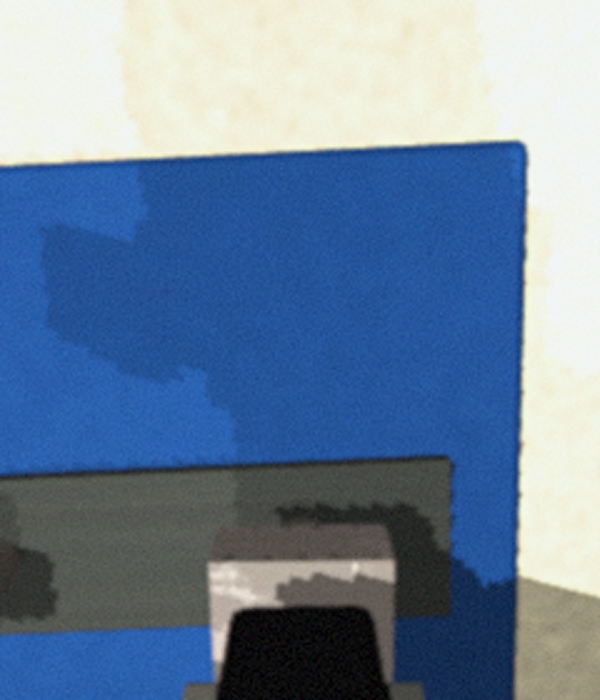

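View pics/as.png

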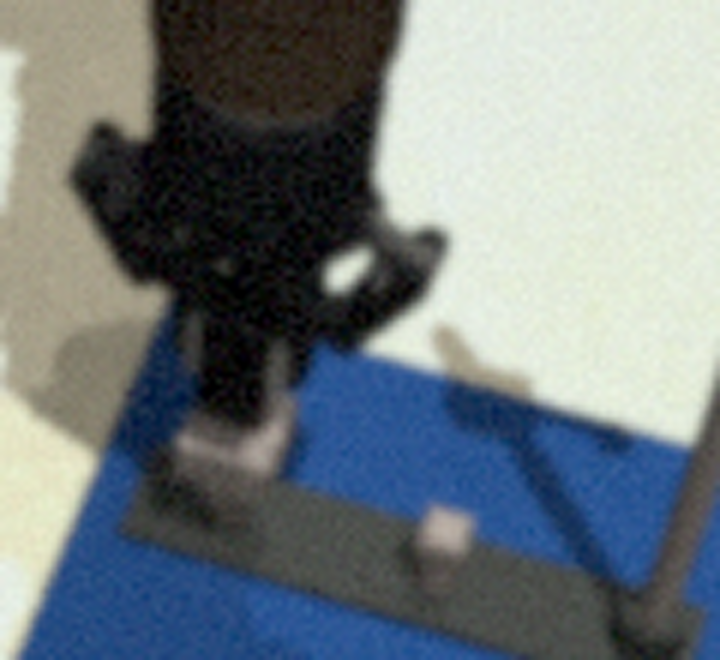

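View pics/at.png

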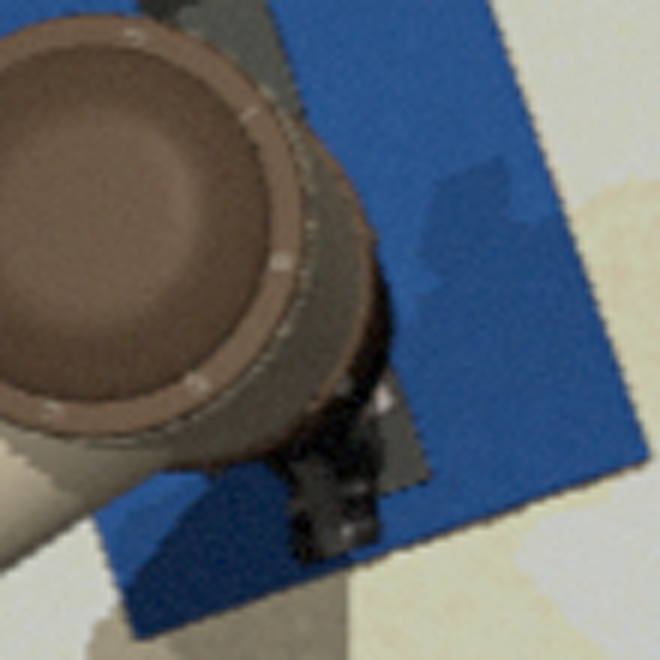

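The socket is just above the head and aligned. I'll lower it in stages and watch the force.

>>> apply_moves(targets="6 0 0 0 1;10 0 0 0 1;13 0 0 0 1;13 0 0 0 1")

```text
clock: 6.18
position: [540.3, 153.2, 113.5]
ee_rot: [-0.7, -0.097, 0.701, -0.097]
contact_force: [-0.6, -0.2, -2.0]
gripper_width: 23.0
```

>>> apply_moves(targets="2 0 0 0 1;4 0 0 0 1;6 0 0 0 1;6 0 0 0 1")

```text
clock: 6.52
position: [540.8, 153.2, 108.0]
ee_rot: [-0.7, -0.097, 0.701, -0.097]
contact_force: [-0.3, -0.3, -3.3]
gripper_width: 23.1
```

```bash
python3 -c "
from h import *
st()"
```

```text
t 6.52 pos [540.754 153.168 107.971] F [-0.291 -0.251 -3.292] M [-0.059 -0.011 -0.04 ] w 23.1
x [-0.001 -0.    -1.   ] z [-0.963 -0.271  0.001] j6 [ 0.564  0.399 -0.312 -0.    -0.86  -0.29 ]
```

>>> apply_moves(targets="1 0 0 0 1;1.5 0 0 0 1;1.5 0 0 0 1")

```text
clock: 6.77
position: [541.0, 153.3, 106.9]
ee_rot: [0.7, 0.097, -0.7, 0.097]
contact_force: [-0.2, -0.6, -1.9]
gripper_width: 22.9
```

>>> apply_moves(targets="0.5 0 0 0 1;0.5 0 0 0 1")

```text
clock: 6.93
position: [541.0, 153.3, 106.4]
ee_rot: [0.7, 0.097, -0.7, 0.097]
contact_force: [1.3, -0.3, -1.8]
gripper_width: 23.4
```

>>> apply_moves(targets="0.5 0 0 0 1;0.5 0 0 0 1")

```text
clock: 7.1
position: [541.1, 153.4, 106.1]
ee_rot: [0.701, 0.097, -0.7, 0.097]
contact_force: [0.3, -1.1, -2.0]
gripper_width: 23.1
```

>>> apply_moves(targets="0.5 0 0 0 1;0.5 0 0 0 1")

```text
clock: 7.27
position: [541.2, 153.4, 105.9]
ee_rot: [0.701, 0.097, -0.7, 0.097]
contact_force: [-0.9, 0.9, 1.1]
gripper_width: 23.4
```

>>> apply_moves(targets="0.5 0 0 0 1;0.5 0 0 0 1;0.5 0 0 0 1")

```text
clock: 7.52
position: [541.4, 153.5, 105.6]
ee_rot: [0.701, 0.097, -0.7, 0.097]
contact_force: [-0.7, -1.1, 2.9]
gripper_width: 23.3
```

```bash
python3 look.py b
```

```text
t 7.52 pos [541.382 153.474 105.615] F [-0.726 -1.068  2.87 ] M [-0.174  0.247  0.005] w 23.3
x [ 0.001  0.    -1.   ] z [-0.962 -0.271 -0.001] j6 [ 0.564  0.402 -0.315  0.    -0.853 -0.29 ]
```

View pics/bw.png

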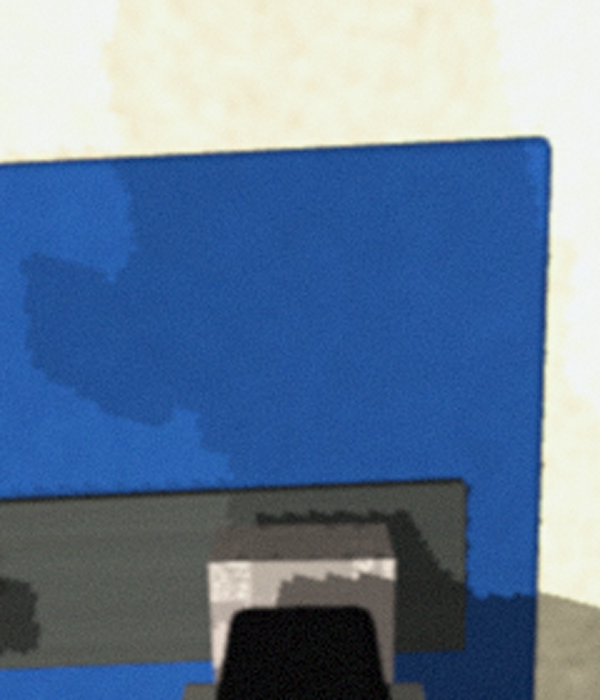

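View pics/bs.png

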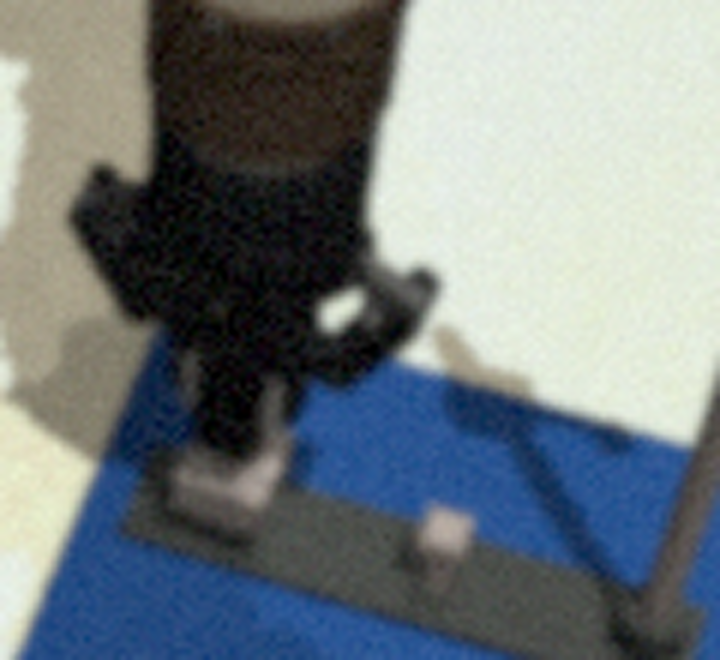

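Contact came at TCP z≈106, which is the seated height. Now I'll shift the key over the hole axis to square the screw.

>>> apply_moves(targets="-0.3 -1.5 0.3 0 1;-0.3 -3 0.6 0 1;-0.3 -4.5 0.9 0 1;-0.3 -5.7 1.2 0 1;-0.3 -5.7 1.2 0 1;-0.3 -5.7 1.2 0 1")

```text
clock: 8.17
position: [538.7, 159.0, 105.4]
ee_rot: [0.701, 0.097, -0.7, 0.097]
contact_force: [1.4, 0.1, 3.2]
gripper_width: 23.4
```

```bash
python3 look.py c
```

```text
t 8.17 pos [538.708 158.971 105.374] F [1.358 0.062 3.177] M [-0.166 -0.633 -0.008] w 23.4
x [ 0.001  0.001 -1.   ] z [-0.962 -0.271 -0.001] j6 [ 0.575  0.401 -0.317  0.    -0.851 -0.301]
```

View pics/cw.png

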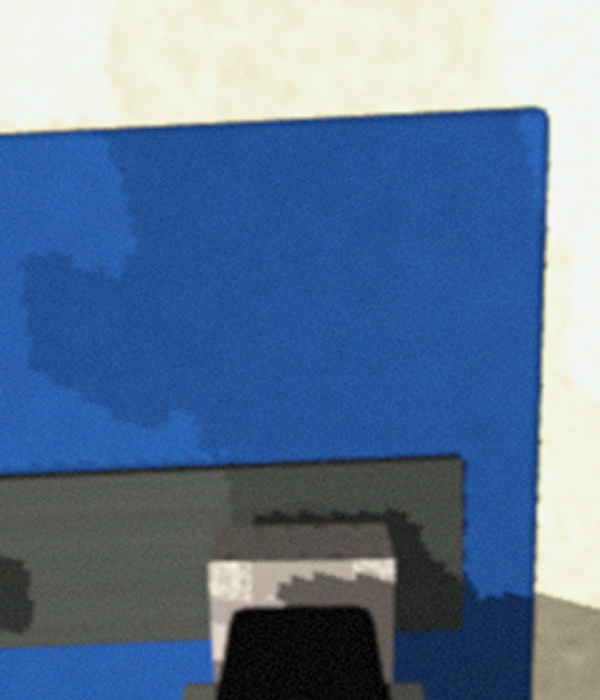

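View pics/cs.png

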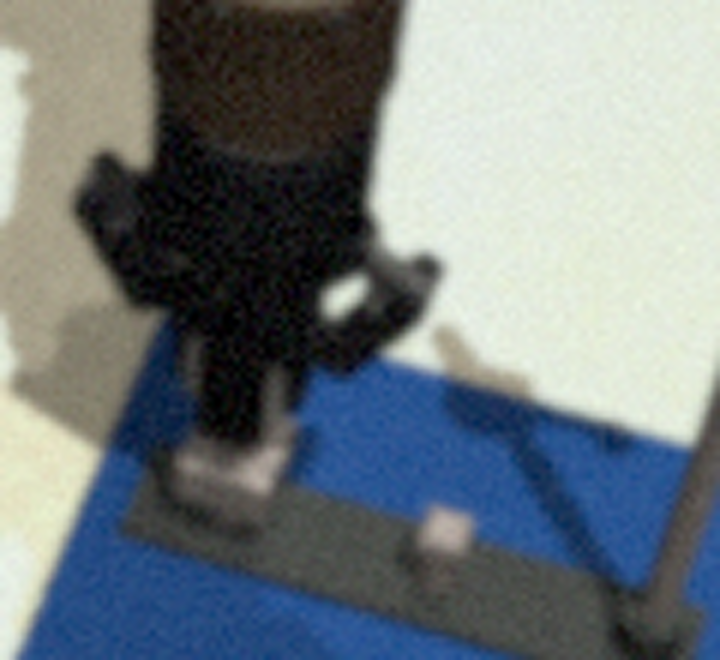

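```bash
cat > kc.py <<'E'
from h import *
import sys
from scipy.ndimage import gaussian_filter1d
def key(n,zf=46,show=True):
    d=np.load(n+"w.npy",allow_pickle=True).item(); g=cv2.GaussianBlur(d["img"],(0,0),1).mean(2)
    print([g[v,[300,310,320,330,340]].round().astype(int).tolist() for v in range(222,250,2)])
    print("row 236:",g[236,278:366:2].round().astype(int).tolist())
    crop(d,n+"k.png",270,205,372,270,7,1.0)
if __name__=="__main__": key(sys.argv[1])
E
python3 kc.py c
```

```text
[[71, 69, 64, 68, 70], [70, 51, 50, 62, 66], [67, 37, 39, 51, 46], [65, 42, 43, 46, 46], [73, 67, 69, 65, 68], [80, 81, 80, 77, 80], [80, 80, 80, 80, 80], [79, 79, 80, 79, 80], [81, 80, 81, 81, 80], [80, 80, 77, 81, 80], [84, 84, 81, 87, 93], [130, 126, 131, 133, 149], [184, 170, 171, 170, 185], [189, 175, 173, 159, 182]]
row 236: [90, 89, 90, 89, 83, 80, 80, 81, 82, 82, 80, 79, 78, 78, 79, 79, 79, 79, 80, 79, 79, 80, 79, 79, 79, 79, 79, 79, 80, 80, 80, 80, 80, 80, 81, 81, 80, 81, 79, 58, 40, 37, 38, 38]
```

View pics/ck.png

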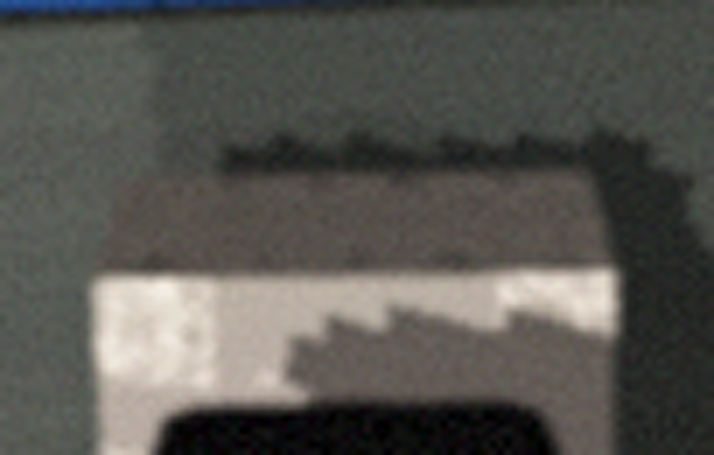

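```bash
cat > bar.py <<'E'
from h import *
import sys
d=np.load(sys.argv[1]+"w.npy",allow_pickle=True).item(); im=cv2.GaussianBlur(d["img"],(0,0),.7).astype(int)
m=(im[...,2]-im[...,0]>40)
ex=np.array([.949,.3156]);ey=np.array([-.3156,.949])
U=[];Lo=[]
for u in range(150,275,4):
    c=m[120:330,u]; w=np.where(~c)[0]
    # first gap run
    a=w[0]; b=a
    while b+1<len(c) and not c[b+1]: b+=1
    U.append(plane(d,u,120+a-.5,18)[:2]@ey); Lo.append(plane(d,u,120+b+.5,18)[:2]@ey)
print(np.median(U),np.median(Lo),"centre",(np.median(U)+np.median(Lo))/2)
a=float(sys.argv[2]);b=float(sys.argv[3]);v=float(sys.argv[4]);zf=float(sys.argv[5])
Rm=d["world_from_camera"][:3,:3]
tz=Rm[:,0]; ty=np.cross(tz,[0,0,-1.])
p=plane(d,(a+b)/2,v,zf); k=p-18*ty/np.linalg.norm(ty)
print("key",k,"ex,ey",k[:2]@ex,k[:2]@ey, "hole",np.array([537.7,160.2])@ex,np.array([537.7,160.2])@ey, "width",np.linalg.norm(plane(d,a,v,zf)-plane(d,b,v,zf)))
E
python3 bar.py c 286.4 354.3 229.4 46; python3 - <<'E'
from h import *
E
```

```text
-40.993447726225085 4.064003180783905 centre -18.46472227272059
key [537.909 161.179  46.   ] ex,ey 561.3438607017782 -16.804782877581044 hole 560.83642 -17.668320000000037 width 36.210091649062505
```

The key hasn't moved in the grip. Its centre is about 1.2 mm past the hole axis, so I'll ease it back 0.5 mm to centre the head's play. Then I'll work out the shifts that keep the key axis fixed while the wrist turns, since the key sits off the tool axis.

```bash
cat > turn.py <<'E'
import numpy as np,sys
oy,oz=float(sys.argv[1]),float(sys.argv[2])
for th in range(0,int(sys.argv[3])+1,5):
    t=np.radians(th);c,s=np.cos(t),np.sin(t)
    print(th,"dy %.2f dz %.2f"%(oy*(1-c)+oz*s, oz*(1-c)-oy*s),"sink %.2f"%(2*t))
E
python3 turn.py -2.2 .5 40
```

```text
0 dy 0.00 dz 0.00 sink 0.00
5 dy 0.04 dz 0.19 sink 0.17
10 dy 0.05 dz 0.39 sink 0.35
15 dy 0.05 dz 0.59 sink 0.52
20 dy 0.04 dz 0.78 sink 0.70
25 dy 0.01 dz 0.98 sink 0.87
30 dy -0.04 dz 1.17 sink 1.05
35 dy -0.11 dz 1.35 sink 1.22
40 dy -0.19 dz 1.53 sink 1.40
```

>>> apply_moves(targets="0.2 0.5 0 0 1;0.2 0.5 0 0 1;0.2 0.5 0 0 1")

```text
clock: 8.57
position: [538.7, 158.5, 105.3]
ee_rot: [0.701, 0.097, -0.7, 0.097]
contact_force: [1.6, 1.5, 4.9]
gripper_width: 23.7
```

>>> apply_moves(targets="0 0 0.2 4 1;0 0 0.3 8 1;0.2 0 0.5 12 1;0.4 0 0.6 16 1;0.5 0 0.8 20 1;0.5 0 0.8 20 1;0.5 0 0.8 20 1")

```text
clock: 9.15
position: [537.9, 158.0, 104.8]
ee_rot: [0.707, -0.025, -0.706, -0.026]
contact_force: [1.7, 1.3, 4.6]
gripper_width: 23.8
```

```bash
python3 look.py e; python3 kc.py e >/dev/null
```

```text
t 9.15 pos [537.857 158.037 104.754] F [1.698 1.28  4.646] M [ 0.343 -0.454 -0.037] w 23.8
x [ 0.001  0.    -1.   ] z [-0.997  0.072 -0.001] j6 [ 0.575  0.4   -0.32  -0.    -0.849 -0.647]
```

View pics/ek.png

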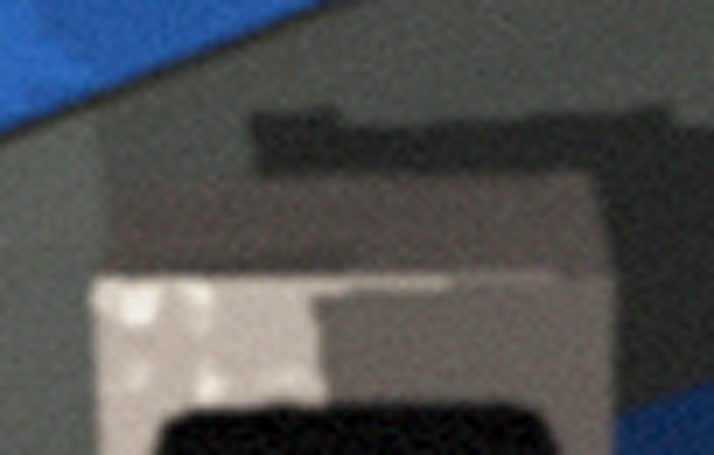

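View pics/es.png

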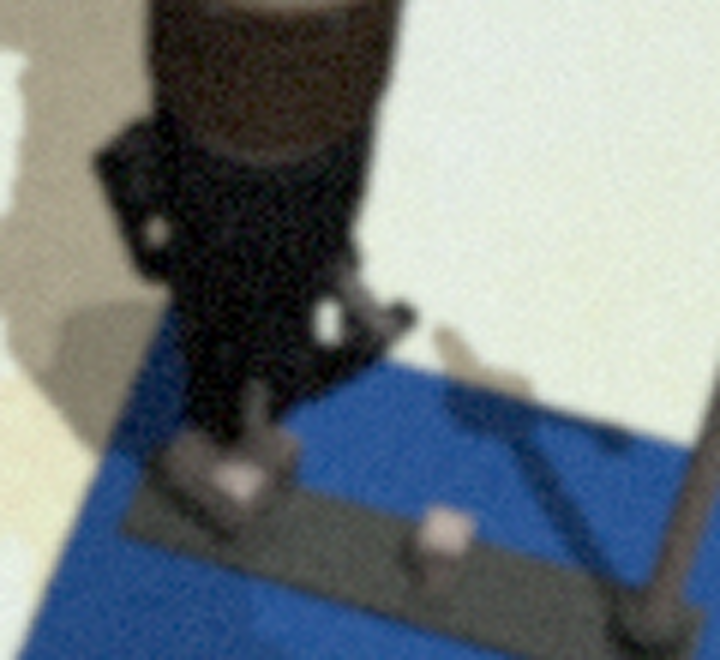

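View pics/ew.png

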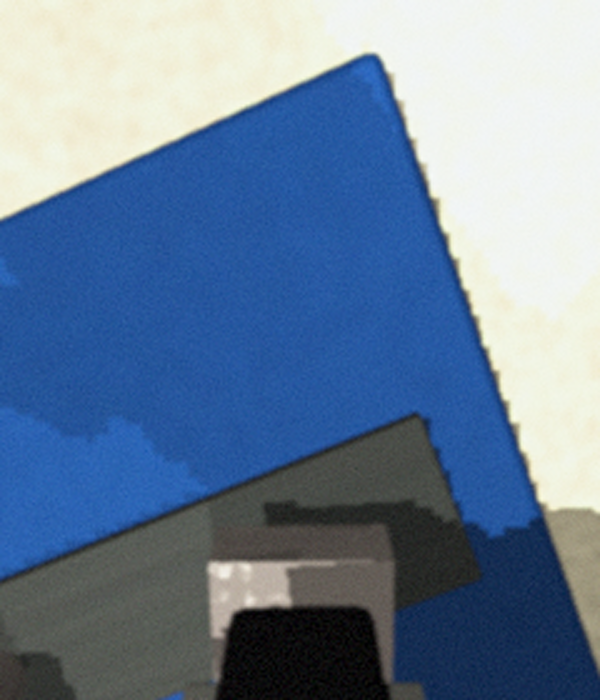

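```bash
cat > kp.py <<'E'
from h import *
ex=np.array([.949,.3156]);ey=np.array([-.3156,.949])
def kp(n,a,b,v,zf,corners=(),off=(200,20),sc=2.5):
    d=np.load(n+"w.npy",allow_pickle=True).item()
    Rm=d["world_from_camera"][:3,:3]; ty=np.cross(Rm[:,0],[0,0,-1.]);ty/=np.linalg.norm(ty)
    k=plane(d,(a+b)/2,v,zf)-18*ty
    print(n,"key",k[:2],"stand(rel wrist hole)",(k[:2]-[537.7,160.2])@ex,(k[:2]-[537.7,160.2])@ey)
    C=[plane(d,off[0]+c[0]/sc,off[1]+c[1]/sc,18)[:2]-[537.7,160.2] for c in corners]
    for c in C: print("  bar corner stand", c@ex,c@ey)
if __name__=="__main__":
    w=np.load("w4.npy",allow_pickle=True).item()
    for p in ((374,92.5),(375.5,156)): q=plane(w,*p,18)[:2]-[537.7,160.2]; print("w4 corner",q@ex,q@ey)
    kp("a",288,355.5,229.5,67,((450,457),(450,616)))
    kp("c",286.4,354.3,229.4,46,((462,457),(463,630)))
    kp("e",285.7,355,230.2,45.3,((419,413),(480,577)))
E
python3 kp.py
```

```text
w4 corner -38.753668610714314 -21.437497216525383
w4 corner -39.63750046338457 22.162586340518075
a key [539.083 155.615] stand(rel wrist hole) -0.1347194215380108 -4.7875345273443815
  bar corner stand -39.0202136515622 -22.766478352493365
  bar corner stand -39.103463904661005 22.37114945659526
c key [537.909 161.179] stand(rel wrist hole) 0.5074407017782441 0.8635371224189979
  bar corner stand -38.799975393954334 -22.552662706629693
  bar corner stand -39.31456665439456 22.54921432881658
e key [537.808 160.67 ] stand(rel wrist hole) 0.2508727409869854 0.41200695310064517
  bar corner stand -39.13968882186515 -22.678496553735563
  bar corner stand -38.69464374641482 21.726133515740624
```

The key stays upright and on the axis, 0.3 to 0.6 mm from the hole in the stand frame. I'll keep turning.

```bash
python3 turn.py -2.4 .4 40
```

```text
0 dy 0.00 dz 0.00 sink 0.00
5 dy 0.03 dz 0.21 sink 0.17
10 dy 0.03 dz 0.42 sink 0.35
15 dy 0.02 dz 0.63 sink 0.52
20 dy -0.01 dz 0.84 sink 0.70
25 dy -0.06 dz 1.05 sink 0.87
30 dy -0.12 dz 1.25 sink 1.05
35 dy -0.20 dz 1.45 sink 1.22
40 dy -0.30 dz 1.64 sink 1.40
```

>>> apply_moves(targets="0.2 0 0.2 5 1;0.4 0 0.4 10 1;0.5 0 0.6 15 1;0.7 0 0.8 20 1;0.9 -0.1 1.1 25 1;1.1 -0.1 1.3 30 1;1.2 -0.2 1.5 35 1;1.2 -0.2 1.5 35 1;1.2 -0.2 1.5 35 1")

```text
clock: 10.05
position: [536.5, 158.4, 103.6]
ee_rot: [0.666, -0.237, -0.666, -0.237]
contact_force: [1.5, 0.2, 5.2]
gripper_width: 23.0
```

```bash
python3 look.py f; python3 kc.py f >/dev/null
```

```text
t 10.05 pos [536.461 158.385 103.593] F [1.504 0.215 5.221] M [ 0.394 -0.473 -0.005] w 23.0
x [ 0.001  0.001 -1.   ] z [-0.775  0.632 -0.   ] j6 [ 0.577  0.4   -0.325 -0.    -0.845 -1.261]
```

View pics/fk.png

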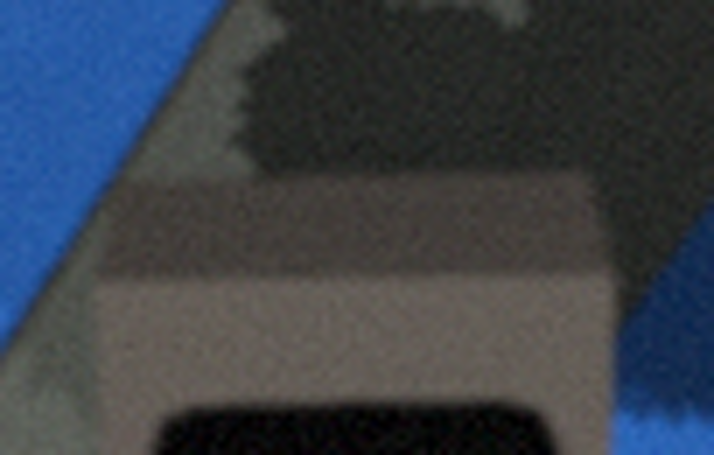

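View pics/fw.png

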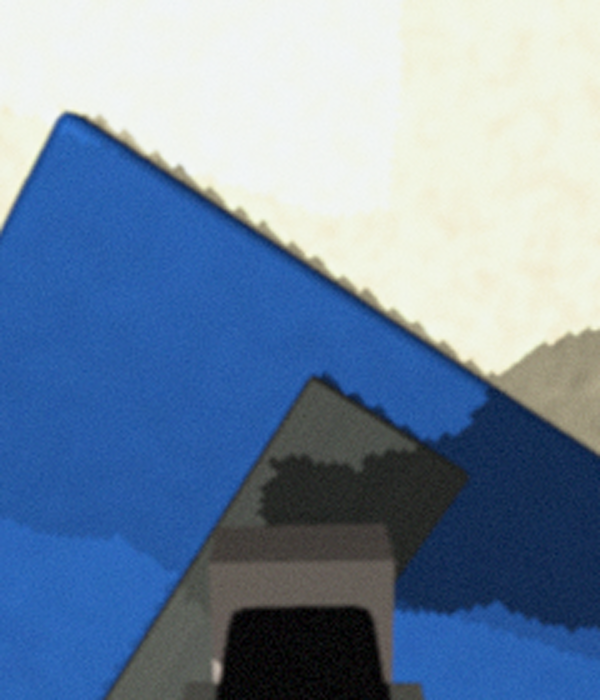

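```bash
python3 - <<'E'
from kp import *
kp("f",285.8,355.2,230.0,44.1,((312,378),(467,475)))
E
python3 turn.py -2.5 .4 40
```

```text
f key [537.732 160.276] stand(rel wrist hole) 0.05423713617522111 0.061853382052085126
  bar corner stand -39.0274849103613 -21.863981855505514
  bar corner stand -39.23785116287489 21.626444352695177
0 dy 0.00 dz 0.00 sink 0.00
5 dy 0.03 dz 0.22 sink 0.17
10 dy 0.03 dz 0.44 sink 0.35
15 dy 0.02 dz 0.66 sink 0.52
20 dy -0.01 dz 0.88 sink 0.70
25 dy -0.07 dz 1.09 sink 0.87
30 dy -0.13 dz 1.30 sink 1.05
35 dy -0.22 dz 1.51 sink 1.22
40 dy -0.33 dz 1.70 sink 1.40
```

>>> apply_moves(targets="0.2 0 0.2 5 1;0.3 0 0.4 10 1;0.5 0 0.7 15 1;0.7 0 0.9 20 1;0.9 -0.1 1.1 25 1;0.9 -0.1 1.1 25 1")

```text
clock: 10.7
position: [535.7, 159.2, 102.8]
ee_rot: [0.599, -0.376, -0.598, -0.377]
contact_force: [0.6, 0.8, 5.3]
gripper_width: 23.6
```

```bash
python3 -c "
from h import *
st()"
```

```text
t 10.7 pos [535.732 159.199 102.759] F [0.639 0.849 5.274] M [ 0.423 -0.459  0.055] w 23.6
x [ 0.001  0.001 -1.   ] z [-0.433  0.901  0.   ] j6 [ 0.579  0.4   -0.327  0.    -0.842 -1.702]
```

>>> apply_moves(targets="0.1 0 0.1 2 1;0.1 0 0.2 4 1;0.1 0 0.2 4 1")

```text
clock: 10.95
position: [535.6, 159.3, 102.7]
ee_rot: [0.586, -0.396, -0.585, -0.397]
contact_force: [2.2, 1.4, 5.9]
gripper_width: 23.5
```

```bash
python3 look.py g; python3 kc.py g >/dev/null
```

```text
t 10.95 pos [535.646 159.339 102.678] F [2.179 1.396 5.874] M [ 0.391 -0.442  0.061] w 23.5
x [ 0.001  0.    -1.   ] z [-0.371  0.929  0.   ] j6 [ 0.579  0.4   -0.327  0.    -0.842 -1.77 ]
```

View pics/gk.png

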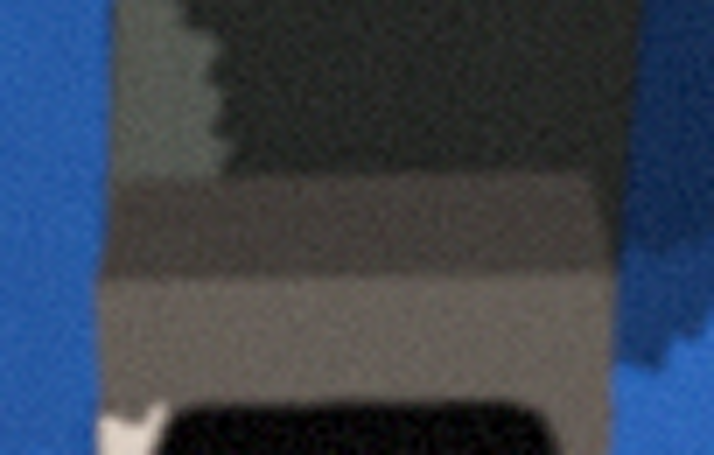

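>>> apply_moves(targets="0.1 0 0.1 2 1;0.1 0 0.1 3 1;0.1 0 0.1 3 1")

```text
clock: 11.35
position: [535.6, 159.5, 102.6]
ee_rot: [0.575, -0.411, -0.575, -0.412]
contact_force: [0.6, 1.6, 4.8]
gripper_width: 23.7
```

```bash
python3 -c "
from h import *
st()"
```

```text
t 11.35 pos [535.601 159.463 102.615] F [0.634 1.559 4.779] M [ 0.403 -0.403  0.235] w 23.7
x [ 0.001  0.    -1.   ] z [-0.323  0.946 -0.   ] j6 [ 0.58   0.4   -0.327  0.    -0.842 -1.822]
```

>>> apply_moves(targets="0 0 0.1 2 1;0 0 0.1 3 1;0 0 0.1 3 1")

```text
clock: 11.6
position: [535.6, 159.6, 102.6]
ee_rot: [0.565, -0.426, -0.564, -0.426]
contact_force: [0.5, 1.1, 5.3]
gripper_width: 23.2
```

```bash
python3 look.py i; python3 kc.py i >/dev/null
```

```text
t 11.6 pos [535.601 159.589 102.626] F [0.54  1.091 5.263] M [ 0.445 -0.472  0.469] w 23.2
x [ 0.001  0.    -1.   ] z [-0.274  0.962 -0.   ] j6 [ 0.58   0.4   -0.327  0.001 -0.842 -1.873]
```

View pics/ik.png

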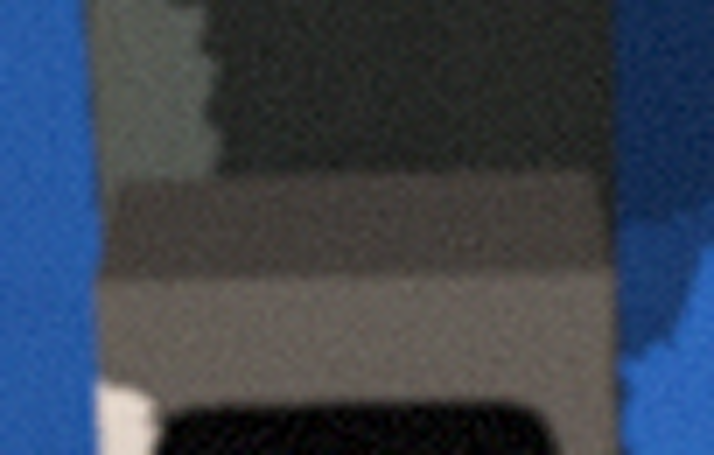

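View pics/iw.png

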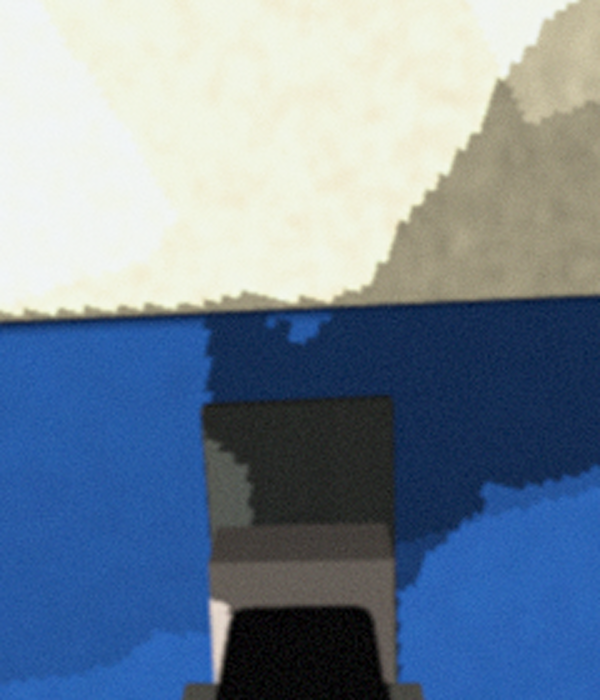

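The torque rose from 0.06 to 0.47 N m, so the screw is at its stop. I'll check the axis position before easing back.

```bash
python3 - <<'E'
from kp import *
kp("i",285.8,355.2,230.0,43.1,((204,407),(391,397)))
E
python3 - <<'E'
import numpy as np
oy,oz=-2.5,.4
for th in (-5,-10,-13):
    t=np.radians(th);c,s=np.cos(t),np.sin(t);print(th,oy*(1-c)+oz*s, oz*(1-c)-oy*s)
E
```

```text
i key [537.709 160.13 ] stand(rel wrist hole) -0.013220679796640867 -0.06948962671887587
  bar corner stand -39.14883155127831 -20.860681440438068
  bar corner stand -39.607438180338406 22.3011739936917
-5 -0.0443755518696994 -0.21636723610584363
-10 -0.10743988853625208 -0.428043545372209
-13 -0.1540552597744579 -0.5521256617737565
```

>>> apply_moves(targets="0 0 -0.2 -5 1;-0.3 -0.1 -0.4 -9 1;-0.5 -0.1 -0.5 -13 1;-0.5 -0.1 -0.5 -13 1;-0.5 -0.1 -0.5 -13 1")

```text
clock: 12.17
position: [535.4, 158.7, 102.7]
ee_rot: [0.608, -0.361, -0.608, -0.361]
contact_force: [1.1, -0.6, 4.5]
gripper_width: 23.3
```

```bash
python3 -c "
from h import *
st()"
```

```text
t 12.17 pos [535.445 158.701 102.724] F [ 1.081 -0.63   4.545] M [ 0.079 -0.488  0.016] w 23.3
x [-0. -0. -1.] z [-0.48   0.877 -0.   ] j6 [ 0.578  0.4   -0.327  0.    -0.843 -1.649]
```

>>> apply_moves(targets="-1 0 0 0 1;-3 0 0 0 1;-6 0 0 0 1;-9 0 0 0 1;-13 0 0 0 1;-18 0 0 0 1;-25 0 0 0 1;-40 0 0 0 1;-60 0 0 0 1;-60 0 0 0 1")

```text
clock: 13.0
position: [537.8, 159.8, 167.2]
ee_rot: [0.61, -0.358, -0.607, -0.362]
contact_force: [-0.9, -0.2, -1.4]
gripper_width: 23.7
```

```bash
python3 look.py j; python3 -c "
from h import *
d=np.load('jw.npy',allow_pickle=True).item(); cv2.imwrite('pics/j_full.png',d['img'][:,:,::-1])"
```

```text
t 13.0 pos [537.811 159.778 167.221] F [-0.903 -0.185 -1.447] M [ 0.065 -0.154 -0.045] w 23.7
x [ 0.008  0.003 -1.   ] z [-0.482  0.876 -0.001] j6 [ 0.579  0.328 -0.251  0.002 -0.984 -1.648]
```

View pics/j_full.png

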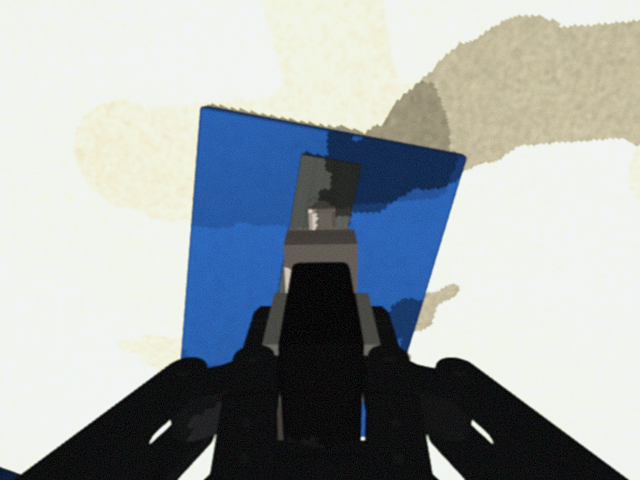

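View pics/js.png

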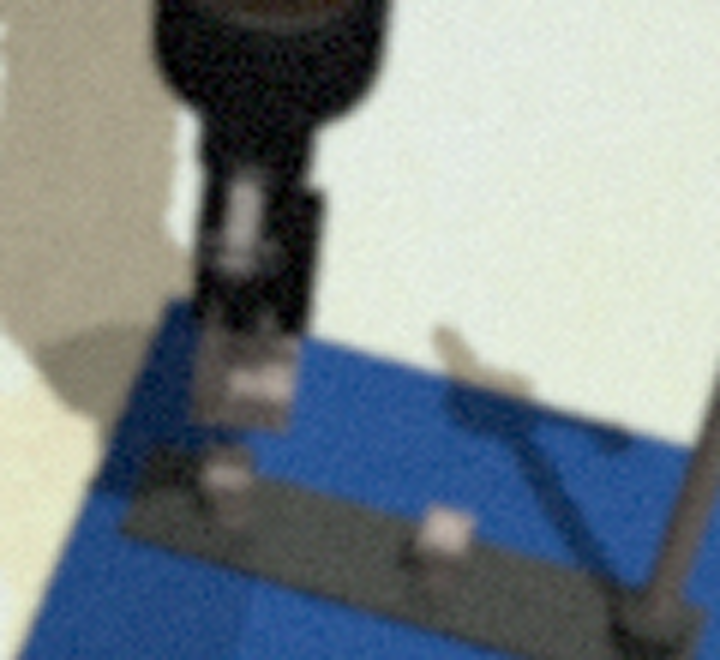

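I'll go back to the earlier viewing pose to check the screw.

>>> apply_moves(targets="-5 -3 15 -7 1;-5 -6 30 -14 1;-5 -9 45 -21 1;-5 -13 63 -28 1;-5 -13 63 -35 1;-5 -13 63 -42 1;-5 -13 63 -49 1;-5 -13 63 -56 1;-5 -13 63 -63 1;-5 -13 63 -70 1")

```text
clock: 13.98
position: [515.6, 219.8, 166.0]
ee_rot: [-0.704, -0.055, 0.706, -0.056]
contact_force: [-0.3, 0.3, -3.6]
gripper_width: 23.7
```

>>> apply_moves(targets="0 0 0 -7 1;0 0 0 -7 1;0 0 0 -7 1")

```text
clock: 14.23
position: [515.9, 219.9, 166.5]
ee_rot: [-0.7, -0.095, 0.701, -0.096]
contact_force: [0.2, -0.8, -1.4]
gripper_width: 23.5
```

```bash
python3 look.py k; python3 -c "
from h import *
d=np.load('kw.npy',allow_pickle=True).item(); cv2.imwrite('pics/k_full.png',d['img'][:,:,::-1]); crop(d,'k_zoom.png',270,80,372,260,4,1.0)"
```

```text
t 14.23 pos [515.925 219.896 166.521] F [ 0.249 -0.835 -1.367] M [ 0.021 -0.059  0.028] w 23.5
x [-0.002 -0.001 -1.   ] z [-0.963 -0.268  0.002] j6 [ 0.692  0.333 -0.244 -0.    -0.996 -0.42 ]
```

View pics/k_full.png

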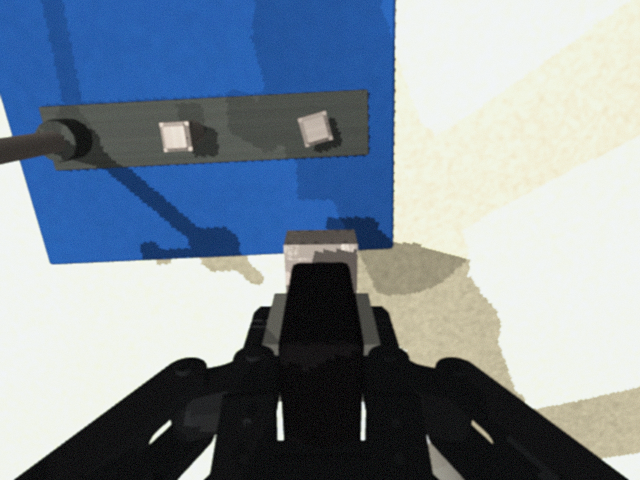

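View pics/k_zoom.png

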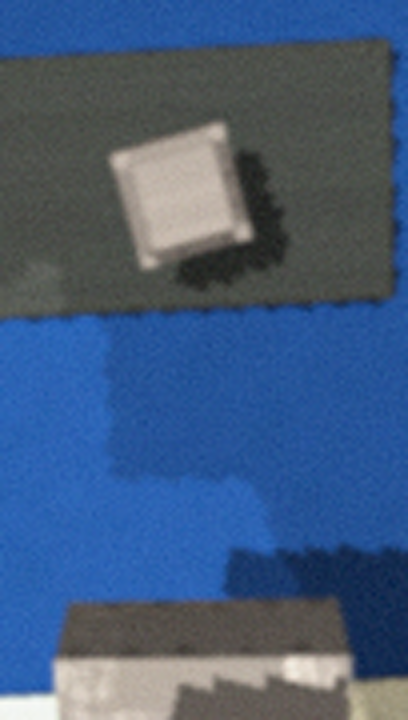

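```bash
python3 - <<'E'
from h import *
d=np.load('kw.npy',allow_pickle=True).item()
L=(np.array([(120,162),(218,132),(242,233),(150,262)],float)+.5)/4-.5+[270,80]
p=np.array([plane(d,*q,54.1) for q in L]); print(p.mean(0),[np.degrees(np.arctan2(*(q)[1::-1])) for q in (p[0]-p[1],p[3]-p[2],p[1]-p[2],p[0]-p[3])])
ex=np.array([.949,.3156]);ey=np.array([-.3156,.949])
c=p.mean(0)[:2]-[537.7,160.2]; print(c@ex,c@ey,np.hypot(*c)/37.3)
for q in ((368.5,91),(369,155)): w=plane(d,*q,18)[:2]-[537.7,160.2]; print(w@ex,w@ey)
crop(d,"k_t.png",145,105,210,165,10,1.0)
E
```

```text
[535.511 159.44   54.1  ] [np.float64(31.89900221691539), np.float64(32.69679181533841), np.float64(-60.412333002148856), np.float64(-58.107316484428154)]
-2.317018059503435 -0.030350613980861568 0.06211742882989553
-39.713187008669784 -20.75513664285585
-39.58437059981373 22.960421970490582
```

View pics/k_t.png

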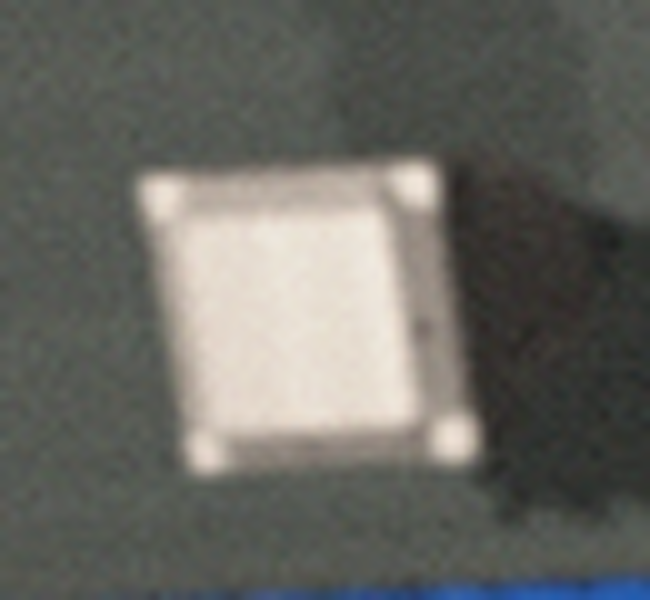

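```bash
python3 - <<'E'
from h import *
ex=np.array([.949,.3156]);ey=np.array([-.3156,.949])
d=np.load('kw.npy',allow_pickle=True).item()
T=(np.array([(160,195),(413,183),(455,438),(207,453)],float)+.5)/10-.5+[145,105]
t=np.array([plane(d,*q,53.8) for q in T]).mean(0)[:2]
h=t-85*ex; l=np.array([535.511,159.44]); print(t,h,(l-h)@ex,(l-h)@ey,np.linalg.norm(l-h)/37.3)
# projected vertical check: tight/loose head with the top camera, unobstructed?
e=np.load('ks.npy',allow_pickle=True).item();tt=np.load('kt.npy',allow_pickle=True).item()
crop(tt,"k_top.png",235,180,305,270,8,2.0); crop(e,"k_sc.png",325,200,425,255,8,2)
E
```

```text
[618.432 187.108] [537.767 160.282] -2.4063087642740753 -0.08673897046042792 0.06454760256362334
```

View pics/k_top.png

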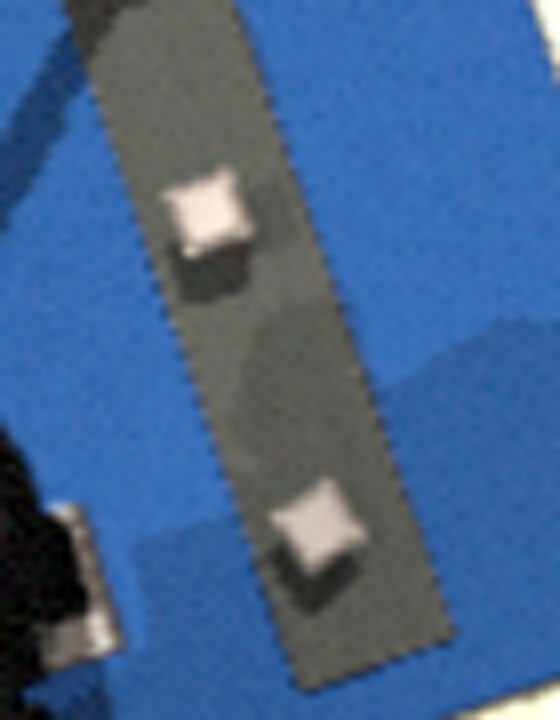

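View pics/k_sc.png

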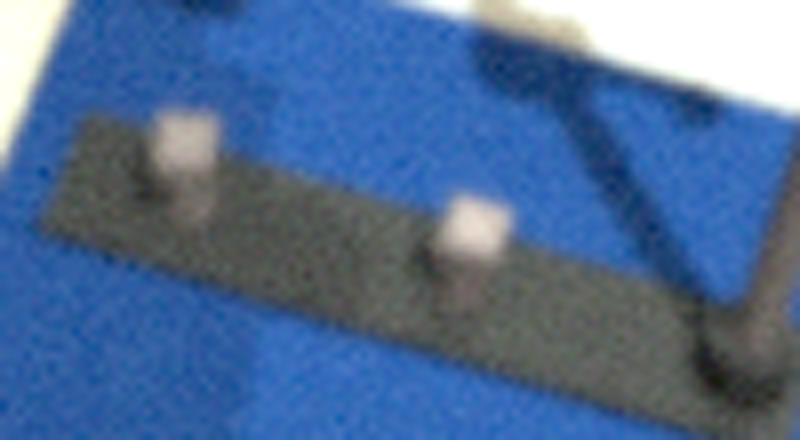

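```bash
cat > topm.py <<'E'
from h import *
import sys
d=np.load(sys.argv[1],allow_pickle=True).item()
ex=np.array([.949,.3156]);ey=np.array([-.3156,.949])
g=d["img"].astype(float).min(2); out={}
for th in (70,80,90):
  for n,(u,v) in (("loose",(275,245)),("tight",(261,206))):
    u0,v0=u-9,v-9; sub=g[v0:v0+19,u0:u0+19]; w=np.where(sub>th,sub-45,0)
    n_,lab,stt,cen=cv2.connectedComponentsWithStats((sub>th).astype(np.uint8)); k=1+np.argmax(stt[1:,4]); w=w*(lab==k)
    yy,xx=np.mgrid[0:19,0:19]; out[n]=plane(d,u0+(w*xx).sum()/w.sum(),v0+(w*yy).sum()/w.sum(),55)[:2]
  dl=out["loose"]-(out["tight"]-85*ex); print(th,out["loose"],out["tight"],"lean mm",dl@ex,dl@ey)
E
python3 topm.py kt.npy
```

```text
70 [535.554 158.267] [618.376 186.185] lean mm -2.3923553991961217 -0.3550761490670098
80 [535.184 158.386] [618.884 185.981] lean mm -3.1226964598074205 0.2278889271189978
90 [534.526 158.904] [618.512 186.194] lean mm -3.2980541523587212 0.6075785112462947
```

Yaw change gives a turn of about 75°, so the joint is at the stop at about 1.35. But both the wrist and top views show the head leaning about 2.4 mm towards stand −x (about 0.065 rad), which is too close to the limit. I'll put the key back on, unturned within its play, and nudge the screw upright.

>>> apply_moves(targets="0 20 -1 -5 1;0 40 -2 -10 1;5 60 -4 -15 1;25 66 -4 -15 1;39 66 -4 -15 1;39 66 -4 -15 1;39 66 -4 -15 1;39 66 -4 -15 1")

```text
clock: 15.05
position: [539.0, 158.4, 129.6]
ee_rot: [0.682, 0.187, -0.681, 0.187]
contact_force: [-0.6, -0.5, -2.0]
gripper_width: 23.3
```

```bash
python3 look.py l; python3 kc.py l > /dev/null
```

```text
t 15.05 pos [538.96  158.352 129.582] F [-0.562 -0.518 -2.048] M [ 0.043 -0.028 -0.005] w 23.3
x [ 0.002  0.    -1.   ] z [-0.859 -0.511 -0.002] j6 [ 0.575  0.372 -0.291  0.001 -0.906 -0.038]
```

View pics/lw.png

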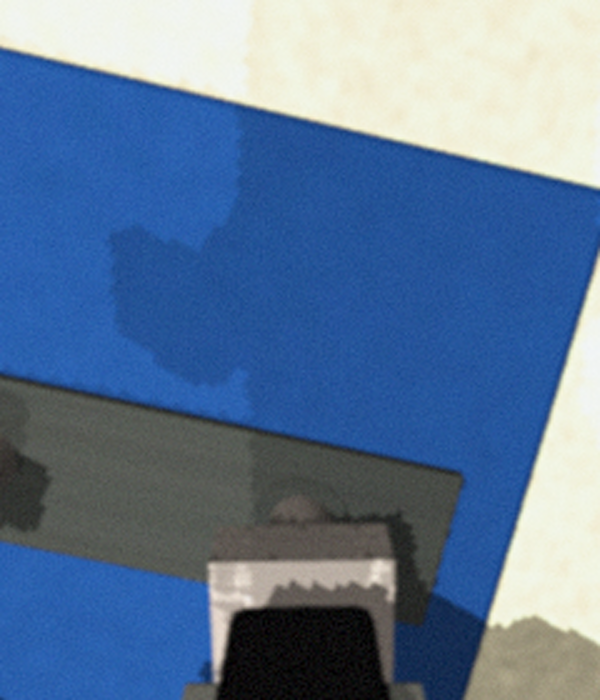

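View pics/lk.png

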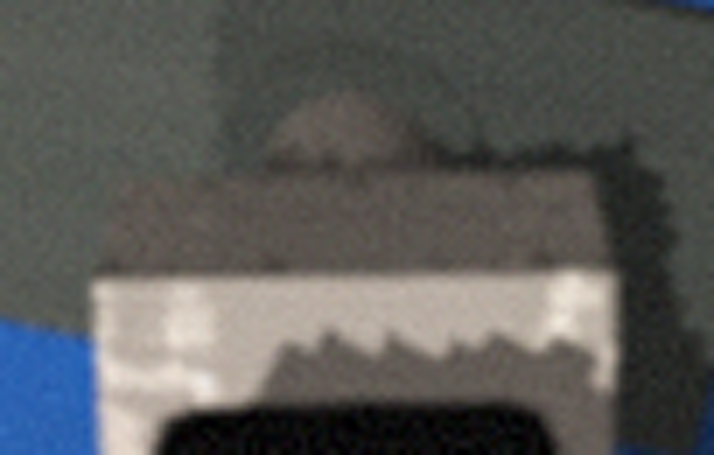

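>>> apply_moves(targets="6 0 0 0 1;10 0 0 0 1;10 0 0 0 1;10 0 0 0 1")

```text
clock: 15.53
position: [538.0, 157.7, 118.3]
ee_rot: [-0.681, -0.187, 0.682, -0.188]
contact_force: [-1.1, -0.3, -2.3]
gripper_width: 23.0
```

```bash
python3 - <<'E'
from h import *
st()
E
```

```text
t 15.53 pos [537.981 157.747 118.26 ] F [-1.142 -0.27  -2.343] M [ 0.038 -0.037 -0.037] w 23.0
x [-0.001 -0.001 -1.   ] z [-0.859 -0.511  0.001] j6 [ 0.574  0.385 -0.304 -0.    -0.883 -0.038]
```

>>> apply_moves(targets="4 0 0.3 0 1;7 0 0.3 0 1;10 0 0.3 0 1;12 0 0.3 0 1;13 0 0.3 0 1;13 0 0.3 0 1")

```text
clock: 16.03
position: [537.9, 157.6, 105.3]
ee_rot: [-0.682, -0.187, 0.682, -0.187]
contact_force: [-0.0, 0.8, -2.1]
gripper_width: 23.7
```

>>> apply_moves(targets="1 0 0 0 1;1.5 0 0 0 1;1.5 0 0 0 1")

```text
clock: 16.28
position: [538.0, 157.7, 104.2]
ee_rot: [0.682, 0.187, -0.682, 0.187]
contact_force: [0.1, -0.3, -3.3]
gripper_width: 23.5
```

>>> apply_moves(targets="0.5 0 0 0 1;1 0 0 0 1;1 0 0 0 1")

```text
clock: 16.53
position: [538.2, 157.7, 103.4]
ee_rot: [0.682, 0.187, -0.682, 0.187]
contact_force: [0.9, -1.2, -1.9]
gripper_width: 23.4
```

>>> apply_moves(targets="0.3 0.1 -0.6 0 1;0.5 0.3 -1.2 0 1;0.5 0.4 -1.8 0 1;0.5 0.5 -2.4 0 1;0.5 0.5 -2.4 0 1;0.5 0.5 -2.4 0 1")

```text
clock: 17.03
position: [540.5, 158.5, 103.0]
ee_rot: [0.682, 0.187, -0.682, 0.187]
contact_force: [-0.9, -1.0, 1.1]
gripper_width: 23.6
```

```bash
python3 look.py m; python3 kc.py m > /dev/null
```

```text
t 17.03 pos [540.537 158.528 102.952] F [-0.917 -0.977  1.108] M [-0.05   0.18  -0.098] w 23.6
x [ 0.  0. -1.] z [-0.86  -0.511 -0.   ] j6 [ 0.573  0.407 -0.315  0.    -0.848 -0.037]
```

View pics/mk.png

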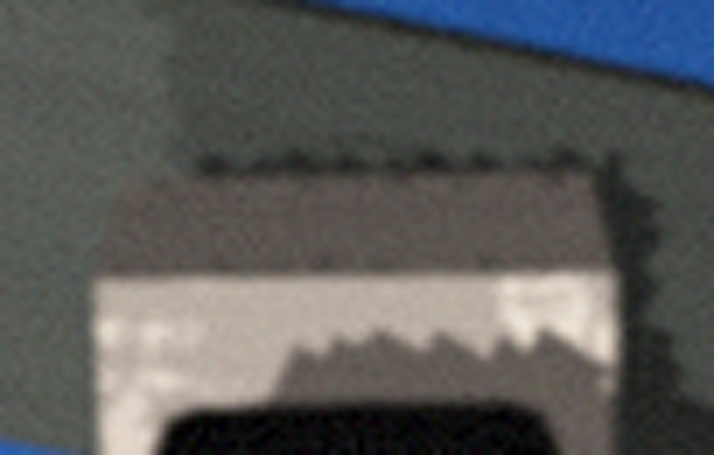

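View pics/mw.png

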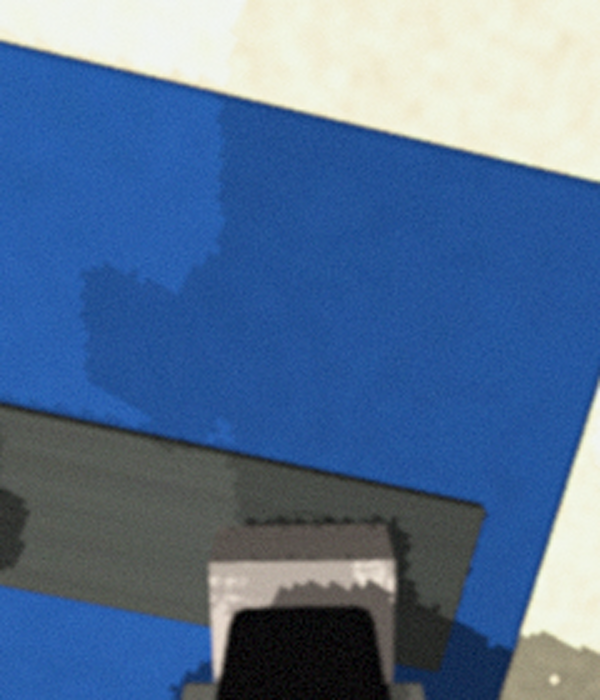

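```bash
python3 - <<'E'
from kp import *
kp("l",286,355.2,229.9,69.5,((461,475),(424,624)))
kp("m",286,355.2,229.9,43.2,((484,510),(441,669)))
E
```

```text
l key [537.243 160.735] stand(rel wrist hole) -0.26502581734238356 0.6519288369779481
  bar corner stand -38.21223221702574 -22.429732382114786
  bar corner stand -39.53011649598588 21.336867014010032
m key [538.781 160.807] stand(rel wrist hole) 1.2175608916435638 0.2347292535824594
  bar corner stand -38.59245405358154 -21.96223864652811
  bar corner stand -39.441480728681476 21.12959793300534
```

The key is now about 1.2 mm past the axis, so the head should be close to square. I'll ease it back 1 mm into its play, then lift very slowly.

>>> apply_moves(targets="-0.3 -0.1 0.5 0 1;-0.5 -0.2 1 0 1;-0.5 -0.2 1 0 1")

```text
clock: 17.43
position: [539.5, 158.3, 103.1]
ee_rot: [0.682, 0.187, -0.682, 0.187]
contact_force: [-0.0, 0.2, -1.0]
gripper_width: 23.5
```

>>> apply_moves(targets="-0.5 0 0 0 1;-1 0 0 0 1;-1.5 0 0 0 1;-2 0 0 0 1;-2.5 0 0 0 1;-3 0 0 0 1;-3.5 0 0 0 1;-4 0 0 0 1;-4.5 0 0 0 1;-5 0 0 0 1")

```text
clock: 18.27
position: [539.4, 158.1, 108.3]
ee_rot: [0.682, 0.187, -0.682, 0.187]
contact_force: [-0.2, 0.1, -3.1]
gripper_width: 23.3
```

```bash
python3 - <<'E'
from h import *
st()
E
```

```text
t 18.27 pos [539.383 158.123 108.284] F [-0.179  0.076 -3.126] M [-0.075 -0.002  0.034] w 23.3
x [ 0. -0. -1.] z [-0.86  -0.511 -0.   ] j6 [ 0.573  0.399 -0.312  0.    -0.86  -0.037]
```

>>> apply_moves(targets="-1 0 0 0 1;-2 0 0 0 1;-3 0 0 0 1;-4 0 0 0 1;-5 0 0 0 1;-6 0 0 0 1;-7 0 0 0 1;-8 0 0 0 1;-9 0 0 0 1;-10 0 0 0 1")

```text
clock: 19.1
position: [539.4, 158.2, 118.3]
ee_rot: [0.682, 0.187, -0.682, 0.187]
contact_force: [-0.4, 0.2, -1.9]
gripper_width: 23.6
```

>>> apply_moves(targets="-3 0 0 0 1;-10 0 0 0 1;-25 0 0 0 1;-48 0 0 0 1;-48 -20 0 0 1;-48 -45 0 0 1;-48 -66 4 3 1;-48 -66 4 8 1;-48 -66 4 14 1;-48 -66 4 15 1")

```text
clock: 19.93
position: [502.1, 213.3, 167.0]
ee_rot: [0.701, 0.096, -0.7, 0.096]
contact_force: [-1.2, -0.6, -2.8]
gripper_width: 23.4
```

>>> apply_moves(targets="0 0 0 0 1;0 0 0 0 1;0 0 0 0 1")

```text
clock: 20.18
position: [502.4, 212.6, 166.4]
ee_rot: [0.7, 0.097, -0.7, 0.097]
contact_force: [-0.3, 0.7, -2.7]
gripper_width: 23.6
```

```bash
python3 look.py n; python3 topm.py nt.npy; python3 -c "
from h import *
d=np.load('nw.npy',allow_pickle=True).item(); cv2.imwrite('pics/n_full.png',d['img'][:,:,::-1])"
```

```text
t 20.18 pos [502.37  212.628 166.358] F [-0.288  0.738 -2.678] M [ 0.011 -0.014 -0.049] w 23.6
x [ 0.  0. -1.] z [-0.962 -0.272 -0.   ] j6 [ 0.698  0.308 -0.283  0.    -0.98  -0.422]
70 [537.667 158.737] [618.484 186.133] lean mm -0.32424063541733184 -0.4931790213005132
80 [537.331 158.634] [618.981 186.026] lean mm -1.1138695542158836 -0.22542651548032003
90 [537.172 158.923] [618.522 186.192] lean mm -0.7899191692269975 -0.20432196981312645
```

View pics/n_full.png

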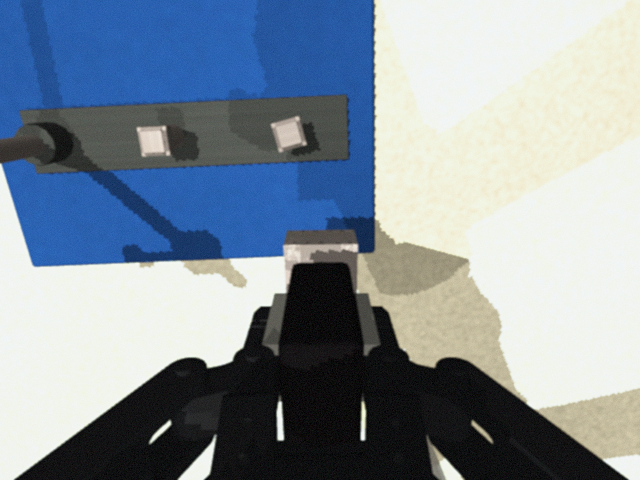

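```bash
python3 - <<'E'
from h import *
d=np.load('nw.npy',allow_pickle=True).item()
crop(d,"n_a.png",259,105,319,163,8,1);crop(d,"n_b.png",123,111,183,169,8,1)
a=cv2.imread("pics/n_a.png");b=cv2.imread("pics/n_b.png");cv2.imwrite("pics/n_z.png",np.hstack([a,b])[:, :960])
print(a.shape)
im=cv2.imread("pics/n_z.png");cv2.imwrite("pics/n_z.png",cv2.resize(im,(800,387)))
E
```

```text
(464, 480, 3)
```

View pics/n_z.png

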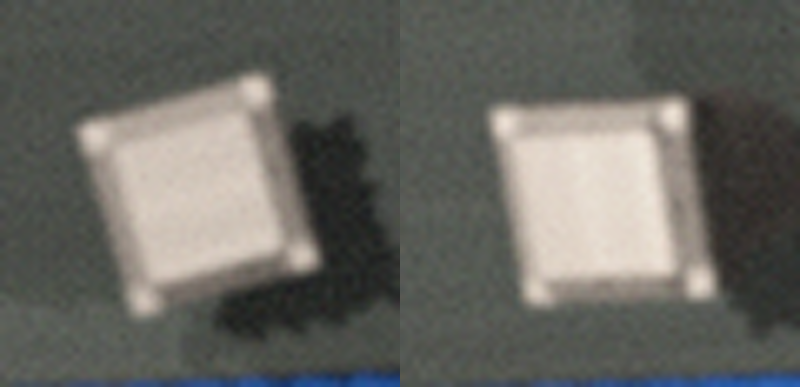

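```bash
python3 - <<'E'
from h import *
ex=np.array([.949,.3156]);ey=np.array([-.3156,.949])
d=np.load('nw.npy',allow_pickle=True).item()
s=8*800/960
L=np.array([(97,135),(258,90),(300,255),(145,300)],float)/s+[259,105]
T=(np.array([(505,124),(675,116),(702,281),(540,290)],float)-[400,0])/s+[123,111]
l=np.array([plane(d,*q,54) for q in L]);t=np.array([plane(d,*q,53.8) for q in T])
h=t.mean(0)[:2]-85*ex; e=l.mean(0)[:2]-h; print(l.mean(0),h,e@ex,e@ey,np.hypot(*e)/37)
p=l;print([np.degrees(np.arctan2(*(q)[1::-1])) for q in (p[0]-p[1],p[3]-p[2],p[1]-p[2],p[0]-p[3])])
E
```

```text
[537.336 159.946  54.   ] [537.143 160.429] 0.03047351777568018 -0.518910769168769 0.014047342874320976
[np.float64(30.77889521397804), np.float64(31.645368863087732), np.float64(-60.44084033600615), np.float64(-59.55597742299894)]
```

The screw is square now (wrist view 0.014 rad, top view 0.03 or less) and still at the stop. Next I'll take the key back to the mat.

>>> apply_moves(targets="0 30 8 5 1;0 65 18 11 1;0 103 29 18 1;0 141 40 25 1;0 179 50 32 1;0 217 60 39 1;0 255 71 46 1;0 293 82 53 1;0 331 92 60 1;0 369 102 67 1")

```text
clock: 21.17
position: [503.8, -172.1, 166.5]
ee_rot: [0.637, -0.308, -0.637, -0.308]
contact_force: [1.8, 0.6, -2.8]
gripper_width: 23.4
```

```bash
python3 - <<'E'
from h import *
s,Rm=st(); print(Rm.T@(np.array([504.5,-238.6,100])-s["position"]),np.degrees(np.arctan2(Rm[1,2],Rm[0,2])))
E
```

```text
t 21.17 pos [ 503.796 -172.059  166.458] F [ 1.835  0.617 -2.776] M [ 0.032 -0.126 -0.017] w 23.4
x [ 0. -0. -1.] z [-0.621  0.784 -0.   ] j6 [-0.024  0.287 -0.314  0.    -0.97  -0.876]
[ 66.463  40.817 -52.551] 128.41606745417334
```

>>> apply_moves(targets="0 20 -26 7 1;0 38 -49 14 1;0 41 -53 21 1;10 41 -53 28 1;30 41 -53 34 1;60 41 -53 34 1;80 41 -53 34 1;80 41 -53 34 1;80 41 -53 34 1")

```text
clock: 21.92
position: [504.9, -237.2, 85.6]
ee_rot: [-0.52, 0.479, 0.521, 0.478]
contact_force: [-0.2, 0.2, -1.9]
gripper_width: 23.3
```

```bash
python3 - <<'E'
from h import *
st(); d=get_image("wrist"); cv2.imwrite("pics/o.png",d["img"][:,:,::-1])
E
```

```text
t 21.92 pos [ 504.851 -237.19    85.559] F [-0.25   0.174 -1.865] M [-0.019 -0.054 -0.036] w 23.3
x [-0.003 -0.    -1.   ] z [-0.083  0.997  0.   ] j6 [-0.148  0.422 -0.345  0.001 -0.806 -1.34 ]
```

View pics/o.png

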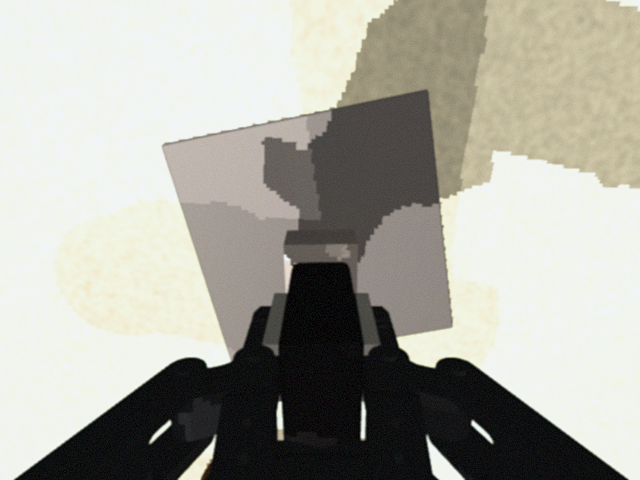

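The key is over the middle of the mat, so I'll lower it.

>>> apply_moves(targets="8 0 0 0 1;15 0 0 0 1;20 0 0 0 1;21 0 0 0 1;21 0 0 0 1;21 0 0 0 1")

```text
clock: 22.47
position: [505.5, -237.0, 65.4]
ee_rot: [0.52, -0.479, -0.52, -0.479]
contact_force: [-0.0, 0.0, -2.3]
gripper_width: 23.5
```

>>> apply_moves(targets="0.7 0 0 0 1;1.4 0 0 0 1;1.4 0 0 0 1;1.4 0 0 0 1")

```text
clock: 22.8
position: [505.3, -237.0, 63.9]
ee_rot: [0.52, -0.479, -0.52, -0.479]
contact_force: [0.4, 0.3, -2.7]
gripper_width: 23.3
```

```bash
python3 - <<'E'
from h import *
st()
E
```

```text
t 22.8 pos [ 505.35  -237.011   63.921] F [ 0.427  0.251 -2.667] M [0.009 0.065 0.003] w 23.3
x [ 0. -0. -1.] z [-0.083  0.997 -0.   ] j6 [-0.148  0.451 -0.366  0.    -0.754 -1.34 ]
```

>>> apply_moves(targets="0.7 0 0 0 1;0.7 0 0 0 1;0.7 0 0 0 1")

```text
clock: 23.05
position: [505.3, -237.0, 63.1]
ee_rot: [-0.52, 0.479, 0.52, 0.479]
contact_force: [0.3, -0.9, -3.1]
gripper_width: 23.4
```

>>> apply_moves(targets="0.7 0 0 0 1;0.7 0 0 0 1;0.7 0 0 0 1")

```text
clock: 23.3
position: [505.4, -237.1, 62.8]
ee_rot: [0.52, -0.479, -0.52, -0.479]
contact_force: [-1.2, -0.2, 0.6]
gripper_width: 23.3
```

>>> apply_moves(targets="0.5 0 0 0 1;0.5 0 0 0 1;0.5 0 0 0 1")

```text
clock: 23.55
position: [505.5, -237.1, 62.8]
ee_rot: [0.521, -0.479, -0.52, -0.479]
contact_force: [-2.4, 1.4, 5.7]
gripper_width: 23.2
```

The key is on the mat. I'll open and retreat straight up.

>>> apply_moves(targets="0 0 0 0 0.4;0 0 0 0 0;0 0 0 0 -1;0 0 0 0 -1;0 0 0 0 -1;0 0 0 0 -1;0 0 0 0 -1;0 0 0 0 -1")

```text
clock: 24.22
position: [505.3, -237.0, 61.9]
ee_rot: [0.52, -0.479, -0.52, -0.479]
contact_force: [0.1, 0.5, 0.4]
gripper_width: 85.5
```

>>> apply_moves(targets="-10 0 0 0 -1;-30 0 0 0 -1;-60 0 0 0 -1;-95 0 0 0 -1;-130 0 0 0 -1;-150 0 0 0 -1;-150 20 0 0 -1;-150 50 0 0 -1;-150 80 0 0 -1;-150 80 0 0 -1")

```text
clock: 25.05
position: [420.7, -243.2, 212.7]
ee_rot: [-0.519, 0.479, 0.52, 0.479]
contact_force: [0.3, 1.1, -0.4]
gripper_width: 85.5
```

```bash
python3 look.py p; python3 topm.py pt.npy; python3 - <<'E'
from h import *
d=np.load('pw.npy',allow_pickle=True).item(); cv2.imwrite('pics/p_full.png',d['img'][:,:,::-1])
t=np.load('pt.npy',allow_pickle=True).item(); cv2.imwrite('pics/p_top.png',t['img'][:,:,::-1])
e=np.load('ps.npy',allow_pickle=True).item(); cv2.imwrite('pics/p_sc.png',e['img'][:,:,::-1])
E
```

```text
t 25.05 pos [ 420.683 -243.214  212.735] F [ 0.281  1.136 -0.352] M [ 0.096 -0.004 -0.011] w 85.5
x [-0.001  0.001 -1.   ] z [-0.081  0.997  0.001] j6 [-0.19   0.164 -0.35  -0.001 -1.059 -1.3  ]
70 [537.891 158.437] [618.568 186.102] lean mm -0.2764136844047796 -0.7922190719485993
80 [537.859 158.426] [618.975 185.917] lean mm -0.6380641906524255 -0.48949444815295184
90 [537.233 158.655] [618.429 186.035] lean mm -0.6792333943847224 -0.35813968968723553
```

View pics/p_full.png

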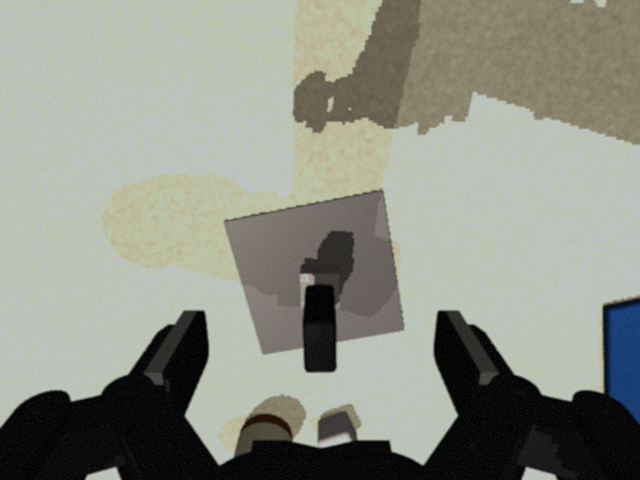

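View pics/p_top.png

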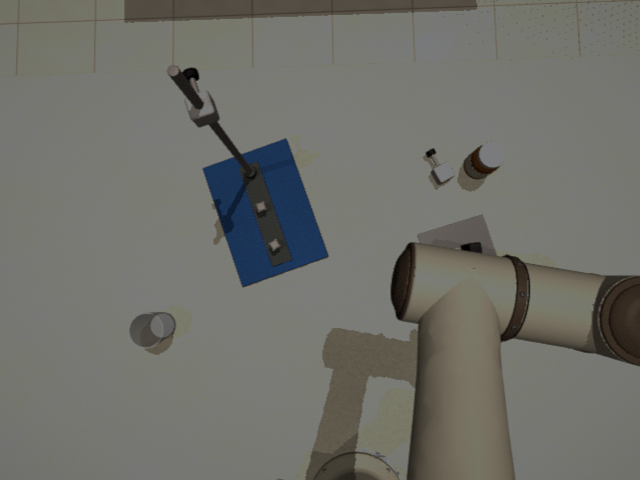

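View pics/p_sc.png

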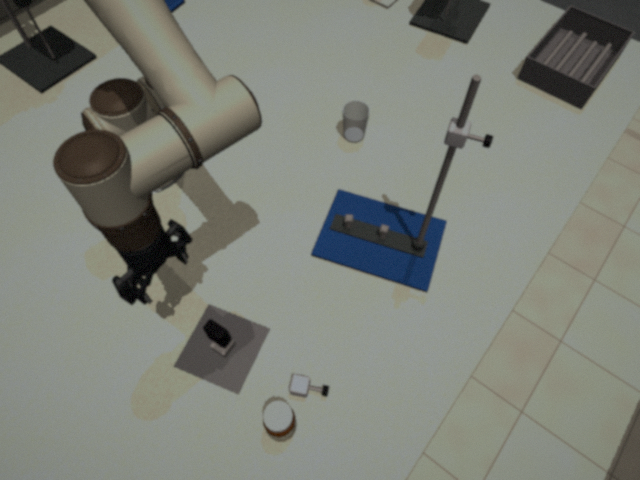

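All three views show the key standing on the mat, clear of the gripper, with the beaker, jar and boss head at their starting pixels. I'll do one quick uprightness check and then hand in.

```bash
python3 - <<'E'
from hk import *
d=np.load('pw.npy',allow_pickle=True).item()
print(handle(d,(290,280,350,380),13,60)[0], handle(d,(290,280,350,380),10,60)[0])
crop(d,"p_k.png",290,250,350,380,4,3)
E
```

```text
((506.6522521972656, -237.3676300048828), (40.32937240600586, 22.63052749633789), 5.269534587860107) ((505.8998718261719, -237.43702697753906), (41.840572357177734, 22.63052749633789), 5.269534587860107)
```

View pics/p_k.png

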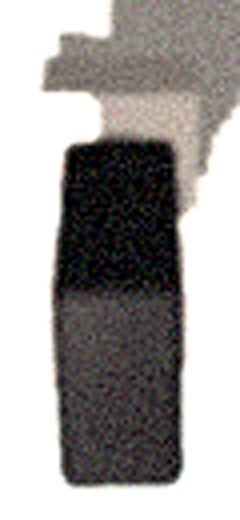

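```bash
python3 -c "
from bench import job
print(job.job_done())"
```

```text
the job is handed in; nothing more can be done
None
```

The loose screw is turned to its stop and square to the plate. The key is back upright on the mat, released, and I handed the job in at about 25 s of the 51 s; no verdict was reported.

- **Seating and turning:** I set the key fully down on the leaning head and shifted it over the hole axis. I then turned it clockwise, following the head down, until the wrist torque jumped from 0.06 to 0.47 N m. The head's yaw changed by about 75°, which puts the joint at about 1.35 rad.
- **A check that disagreed:** after the first lift, the wrist and top views showed the screw leaning about 0.065 rad (0.065 to 0.09 in the top view) towards stand −x. That was at or over the 0.08 limit. I put the key back on without turning the screw, nudged it upright and lifted off slowly.
- **Final screw check:** the lean was about 0.014 rad in the wrist view, and about 0.03 rad or less in the top view.
- **Key:** its handle is at about (506, −237), near the mat's centre. The tilt looks under about 0.02 rad, and the gripper is open and well clear.
- **Other objects:** the beaker, jar and boss head are at the same pixels as at the start.

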